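Rack the spare gas cells in two chocked layers

ROBOT

A 6-joint arm with a two-finger parallel gripper is mounted at the origin on a cart in front of the work surface, level with it; the furniture and walls round the work are solid. World frame = base frame: x ahead of the robot, y to its left, z up, the work surface at z = 0. Lengths are in m, angles in rad, forces in N, time in s.
With the tool pointing down it reaches from about 0.225 to 0.875 m from the base axis. Payload 3.4 kg.
Tool frame: the origin (TCP) lies at the very end of the fingers, on their centre line; the grasp point (between the pads) lies manip.pinch_z behind it (manip.pinch_z is the distance from the TCP to the grasp point, in m); z points along the fingers, y is the direction in which the jaws open and shut (so a half turn about z gives the same grasp; the last joint's range is limited). The gripper opens to 85 mm and grips with 20 to 120 N. Pads are 22 mm wide; open, the fingers measure 114 mm over their backs; the gripper's body (76 mm by 85 mm) begins 54 mm behind the grasp point. The pads swing forward as they close: fully open they stand 13 mm farther back than shut.
Start: joints at [1.019, 0.276, 1.505, -0, 1.361, -0.121], TCP at [0.24, 0.522, 0.231] pointing down, gripper open.
Joint ranges: [-2.89, 2.89], [-0.75, 2.08], [0.22, 2.7], [-1.18, 4.32], [0.11, 2.71], [-2.7, 2.7]. Speed limits (rad/s): [2.57, 2.57, 3.14, 3.14, 3.14, 3.14].

INTERFACE

Orientations are given as a unit quaternion [w, x, y, z].
In Python, from rig import manip, imaging, workorder gives the robot as it stands.
- The arm moves only by the tool apply_moves, never from a script. Its argument "moves" is one flat list of numbers, 7 for each row, row after row: the finger opening in m, from 0 to 0.0854, then the shift along the tool's x, y, z in m, then the turn, a rotation vector about the tool's x, y, z in rad. In form: [jaw, tx, ty, tz, rx, ry, rz, jaw, tx, ty, tz, rx, ry, rz, ...]. A call has exactly 8 rows; each row shifts and turns the pose as measured when the row begins, along the tool's axes as they then stand; what a row does not reach is not made up. A row lasts 1/12 s, in which the tool goes at most 41.7 mm and 7.16 degrees, less where a joint would pass 70% of its speed; a pose out of reach is approached as far as the arm can. A call with a gripper value outside its range is refused whole. The fingers move at their own pace and stop on an object; "newtons" is the grip in N (left out, the last holds). Time passes only in rows, so rows that do not move let the fingers close, or fill a call up. It gives the time, the measured TCP pose, the force and the opening at its end, in the units of the state.
- manip.get_state(): the state, without advancing time (a new reading comes with each control period).
- imaging.get_image(name): name is "scene" or "top"; returns a dict with "image" (400x640x3 uint8, red, green, blue), "range_z" (400x640 float32, m along the optical axis (not along the pixel's ray), 0 where there is no reading), "fx", "fy", "cx", "cy" (pixels), "k1" (the pictures are not rectified: a ray, as slopes to the right and down, at radius r is drawn at 1 + k1 r^2 times it, then the intrinsics apply), "R" (3x3) and "t" (3): a world point X has camera coordinates R X + t. Camera axes: x right, y down, z forward; pixel columns grow to the right and rows downward; lengths in m; the calibration is good to about 2 mm. A picture is of the moment at which its call begins.
- workorder.sign_off(): hands the job in, once; it reports no verdict.
The state is a dict: "clock": time; "qpos": joint angles; "qd": joint speeds; "effort": joint torques, N m; "position": TCP position; "ee_rot": TCP orientation; "contact_force": force on the tool from outside, world axes, zero at the start; "moment": the same for the moment, N m; "width": finger opening in m.
Only numpy, scipy, OpenCV 4.12 (cv2) and the standard library are available. Lean on these libraries where they do the work, as an engineer would, in place of code of your own. Each camera call takes 0.05 s, during which the arm holds its last target.

TASK

Gently lay the blue-banded gas cell from the leaning stand into the open V seat of the rack and let go, then push the yellow chock by its black upright until the blue and grey cells have rolled together up against the end stop and, when you let go, the chock's sprung pad stays firmly (not violently) pressed on them. Then gently lay the orange-banded cell on top, nested in the valley between the other two, all level and about central on the rails. Keep the grey cell on its rails and do not disturb the other things on the desk.

Things in the scene. Friction and masses are not known exactly. Their poses are not given: they have to be found in the camera images.
- rack: Cell rack, fixed: grey base 150 x 305 x 8 mm, two aluminium rails along y (16 mm wide at x = -45 and +45 mm, tops 22 mm above the desk), end stop 56 mm high near the +y end. Origin on the desk midway between the rails; z up. Cells lie across the rails, along x. The end stop's face is clamped anywhere from y = +4 to +28 mm; its place is not reported: feel for it with the chock.
- open_seat (a point): Where the axis of a cell's middle lies when in the open V seat: rack y = -102 mm, 38 mm above the desk. The seat is two 8 degree flanks lined with black rubber, 36 mm across, 2.5 mm deep. Axes as the rack's.
- stand: White stand, fixed: base 150 x 190 x 8 mm, two open troughs at y = -45 and +45 mm, rising along +x by 28 degrees. Each carries a cell on two 12 mm wide V supports, 50 mm below and 46 mm above its middle, and an end plate under its low end; between the supports the cell can be gripped. Lift it square off the slope. Origin on the desk under the middle; z up.
- blue_cell: Steel gas cell with tapered ends and two blue bands: 36 mm diameter over the middle 115 mm, 150 mm long, 0.2 to 0.4 kg. Origin at its middle, on its axis; x along the axis (it rolls: y and z may point anywhere round x). Starts in either of the stand's troughs, +x end raised 28 degrees and away from the robot, middle 75 mm above the desk.
- orange_cell: Steel gas cell with tapered ends and two orange bands: 36 mm diameter over the middle 115 mm, 150 mm long, 0.2 to 0.4 kg. Origin at its middle, on its axis; x along the axis (it rolls: y and z may point anywhere round x). Starts in either of the stand's troughs, +x end raised 28 degrees and away from the robot, middle 75 mm above the desk. Nested on two touching cells its axis lies 71 mm above the desk.
- grey_cell: Steel gas cell with tapered ends and two grey bands: 36 mm diameter over the middle 115 mm, 150 mm long, 0.2 to 0.4 kg. Origin at its middle, on its axis; x along the axis (it rolls: y and z may point anywhere round x). Lies on the rack at rack y = -26 mm in a 1 mm deep seat, 12 to 36 mm short of the end stop, axis 39 mm above the desk.
- chock (a joint): Travel (m) of the yellow chock along the rack's +y, -0.02 to 0.135; free pad face at rack y = -0.165 + joint. Stiff slide: some 10 N moves it, it stays where left. Its sprung pad (104 mm wide, top 49 mm above the desk) gives 3 N per mm over 5 mm, then is hard: once grey meets the stop the push rises from 10 N. 3 to 10 N should stay on the cell; over 25 N is too much.
- chock_grip (a point): Middle of the top of the chock's black upright, 86 mm above the desk: 24 mm wide along the rack's x, 14 mm thick along y, 58 mm behind the pad face. A yellow slide plate at its foot, top 34 mm above the desk, reaches 12 mm farther back. Push it from behind (towards rack +y) or pinch it. Axes as the rack's.
- tape_roll: Bystander: cream roll of adhesive tape, 68 mm across, 18 mm high; origin at the middle of its underside. Leave it alone.
- spare_objective: Bystander: white and black microscope objective with a green ring, standing, 27 mm across, 50 mm high; origin at the middle of its underside. Leave it alone.
- dropper_bottle: Bystander: brown dropper bottle, 33 mm across, 94 mm high; origin at the middle of its underside. Leave it alone.
- kinematic_mount: Bystander: black mirror mount, 38 x 34 x 34 mm; origin at the middle of its underside. Leave it alone.
- torch: Bystander: small black torch with a blue tail cap, lying, 98 mm long, 24 mm thick; origin at the middle of its underside. Leave it alone.
There are look-alikes about, which are no part of the job. Leave any turquoise look-alike of the orange_cell alone.

How it is judged:
On the way, in this order (a step that is already met when the one before it is completed fails the run):
1. the blue cell lies released in the rack's open V seat (y of blue_cell in the frame of rack between -0.112 and -0.092 m and z of blue_cell in the frame of rack between 0.0337 and 0.0417 m and x of blue_cell in the frame of rack between -0.02 and 0.02 m and angle between the x axis of blue_cell and the x axis of rack, either way round below 0.09 rad and contact force between the fingers and blue_cell below 0.1 N and linear speed of blue_cell below 0.02 m/s), for 0.2 s.
2. the released chock holds the blue and grey cells pressed together against the stop, the orange cell not yet on them (z of blue_cell in the frame of rack between 0.0355 and 0.0435 m and x of blue_cell in the frame of rack between -0.02 and 0.02 m and angle between the x axis of each of blue_cell, grey_cell and the x axis of rack, either way round below 0.09 rad and z of grey_cell in the frame of rack between 0.0355 and 0.0435 m and x of grey_cell in the frame of rack between -0.02 and 0.02 m and y of blue_cell in the frame of rack between -0.056 and -0.02 m and contact force between chock and blue_cell above 2.5 N and contact force between blue_cell and grey_cell above 1.5 N and linear speed of blue_cell below 0.02 m/s and contact force between the fingers and chock below 0.1 N and contact force between orange_cell and blue_cell below 0.05 N and contact force between orange_cell and grey_cell below 0.05 N), for 0.2 s.
3. the orange cell rests released in the valley between the two (z of orange_cell in the frame of rack between 0.0668 and 0.0748 m and x of orange_cell in the frame of rack between -0.02 and 0.02 m and angle between the x axis of orange_cell and the x axis of rack, either way round below 0.09 rad and contact force between orange_cell and blue_cell above 0.2 N and contact force between orange_cell and grey_cell above 0.2 N and linear speed of orange_cell below 0.02 m/s and contact force between the fingers and orange_cell below 0.1 N), for 0.2 s.
At the end, for the whole second after the job is handed in: Grey and blue cells lie side by side, tight against the stop, on the rails, the chock pressing the blue one with over 2.5 N; the orange cell rests on both, within 4 mm of the nested height; all level, within 5 degrees of the rack's x, 20 mm of the rails' middle, at rest and released (all of step 3 and z of blue_cell in the frame of rack between 0.0355 and 0.0435 m and x of blue_cell in the frame of rack between -0.02 and 0.02 m and angle between the x axis of each of blue_cell, grey_cell and the x axis of rack, either way round below 0.09 rad and z of grey_cell in the frame of rack between 0.0355 and 0.0435 m and x of grey_cell in the frame of rack between -0.02 and 0.02 m and y of blue_cell in the frame of rack between -0.056 and -0.02 m and contact force between chock and blue_cell above 2.5 N and contact force between blue_cell and grey_cell above 1.5 N and linear speed of blue_cell below 0.02 m/s); the robot touches nothing.
It fails at once if the chock presses a cell with more than 25 N (contact force between chock and blue_cell above 25 N).
It fails at once if a cell is dropped or banged down (more than 60 N on the rack or another cell) (contact force between any of blue_cell, orange_cell and rack above 60 N or contact force between orange_cell and blue_cell above 60 N or contact force between orange_cell and grey_cell above 60 N).
It fails at once if the grey cell is lifted off the rails (z of grey_cell in the frame of rack above 0.055 m).
It fails at once if a bystander is pushed more than 20 mm (distance of any of tape_roll, spare_objective, dropper_bottle, kinematic_mount, torch from where it was at the start of the episode above 0.02 m).
It also fails if it takes over 61 s, if anything falls off the work surface, if the arm or the gripper's body presses on something with over 40 N, if the wrist force passes 120 N, or if a joint passes its speed limit or range.

## Working session

There is one attempt and no reset: what is moved stays moved. The work goes in short steps, Python scripts to look and compute and a tool call to move; the robot and the scene stay as the last step left them, time stands still between calls to the robot, and variables do not carry over. Pictures are saved under pics/ and viewed, and the job is handed in when it is done.

Besides the shell and the picture viewer there is one more tool, called in YAML: its name, and indented under it one key for each argument. apply_moves: Moves the arm, as the interface text tells. Its arguments: {"type":"object","properties":{"moves":{"type":"array"},"newtons":{"type":"number"}},"required":["moves"]}

```bash
ls; mkdir -p pics; python3 - <<'E'
from rig import manip, imaging, workorder
import cv2, numpy as np
print(manip.get_state(), manip.pinch_z)
for n in ("scene","top"):
    d=imaging.get_image(n)
    cv2.imwrite(f"pics/{n}0.png",d["image"][:,:,::-1])
    np.savez(f"{n}0.npz",**d)
    print(n,d["fx"],d["fy"],d["cx"],d["cy"],d["k1"],d["R"].tolist(),d["t"])
E
```

```text
pics
{'clock': 0.0, 'qpos': array([ 1.01900681e+00,  2.76519599e-01,  1.50616414e+00,  5.45343570e-07,
        1.36069416e+00, -1.21037110e-01]), 'qd': array([ 0.00178628,  0.0002986 ,  0.00015537, -0.00065762,  0.00093883,
       -0.00037827]), 'effort': array([-2.88555611e-04, -4.16777301e+01, -2.45802909e+01, -5.21997044e-04,
        1.10232050e-02,  2.10115125e-07]), 'position': array([0.2398279 , 0.52199246, 0.23047035]), 'ee_rot': array([-2.94909848e-04,  2.13714927e-01,  9.76895661e-01, -8.42499069e-04]), 'contact_force': array([0.05813247, 0.06265372, 0.43060239]), 'moment': array([ 0.02699082,  0.01822339, -0.00688481]), 'width': 0.08555344922154538} 0.0187
scene 478.3152120830843 478.3152120830843 319.9636122908187 197.47968079563537 0.03222099920512667 [[0.6369537184431096, -0.7706398120548092, -0.020105736435744922], [-0.38473607839340923, -0.2951774318428432, -0.8745561352555499], [0.6680330160583052, 0.5647871845277577, -0.484507301956588]] [-0.33543442  0.29873917  0.83461486]
top 401.5181018491611 401.5181018491611 312.75885506202695 193.56819206455154 -0.08455660121490596 [[0.01702250824212414, -0.999663811260829, -0.019557573178192483], [-0.9967471191277283, -0.01542526444081389, -0.07910272895106334], [0.07877445476625809, 0.02084048157803709, -0.996674600661557]] [0.03201405 0.5479559  1.11331745]
```

View pics/scene0.png

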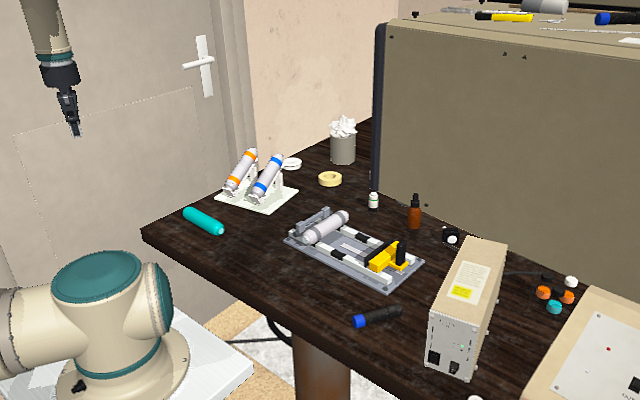

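View pics/top0.png

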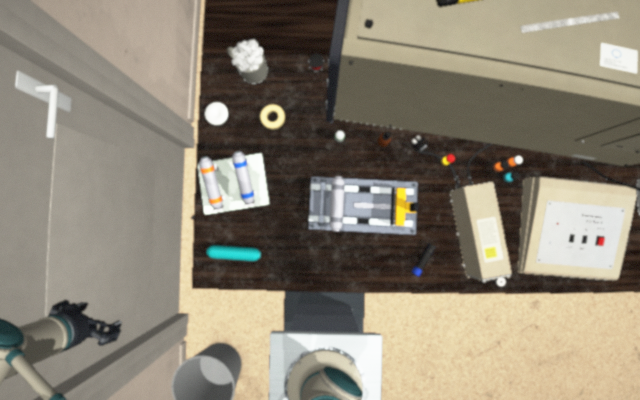

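```bash
cat > h.py <<'E'
import numpy as np, cv2
from rig import manip, imaging, workorder
def grab(n,save=None):
    d=imaging.get_image(n)
    if save: cv2.imwrite(f"pics/{save}.png",d["image"][:,:,::-1])
    return d
def world(d):
    h,w=d["range_z"].shape
    K=np.array([[d["fx"],0,d["cx"]],[0,d["fy"],d["cy"]],[0,0,1.]])
    u,v=np.meshgrid(np.arange(w),np.arange(h))
    p=np.stack([u,v],-1).reshape(-1,1,2).astype(np.float64)
    n=cv2.undistortPoints(p,K,np.array([float(d["k1"]),0,0,0])).reshape(h,w,2)
    z=d["range_z"].astype(float)
    c=np.dstack([n[...,0]*z,n[...,1]*z,z])
    X=(c-np.asarray(d["t"]))@np.asarray(d["R"])
    X[z==0]=np.nan
    return X
def proj(d,P):
    K=np.array([[d["fx"],0,d["cx"]],[0,d["fy"],d["cy"]],[0,0,1.]])
    r,_=cv2.Rodrigues(np.asarray(d["R"]))
    return cv2.projectPoints(np.asarray(P,float).reshape(-1,1,3),r,np.asarray(d["t"],float),K,np.array([float(d["k1"]),0,0,0]))[0].reshape(-1,2)
def crop(d,box,k,name):
    a,b,c,e=box
    cv2.imwrite(f"pics/{name}.png",cv2.resize(d["image"][b:e,a:c,::-1],None,fx=k,fy=k,interpolation=cv2.INTER_CUBIC))
def load(n): return {k:v for k,v in np.load(n).items()}
E
python3 - <<'E'
from h import *
t=load("top0.npz"); s=load("scene0.npz")
crop(t,(190,140,430,280),3.3,"topc"); crop(s,(200,130,440,310),3.3,"scenec")
X=world(t)
for n,(u,v) in dict(desk=(290,170),base1=(311,180),base2=(416,183),base3=(414,232),base4=(311,228),grey=(337,205),chock=(403,207),tape=(272,105),orange=(211,182),blue=(244,178)).items():
    print(n,X[v,u].round(4))
X=world(s)
for n,(u,v) in dict(desk=(250,260),upright=(402,245),grey=(327,226),orange=(241,170),blue=(270,176)).items():
    print(n,X[v,u].round(4))
E
```

```text
desk [ 0.6168  0.1087 -0.0014]
base1 [0.5877 0.047  0.0061]
base2 [ 0.5836 -0.2548  0.0073]
base3 [ 0.4433 -0.2485  0.0086]
base4 [0.4501 0.0445 0.008 ]
grey [ 0.5144 -0.0267  0.0546]
chock [ 0.5122 -0.2097  0.0442]
tape [0.805  0.1643 0.0155]
orange [0.5681 0.3116 0.0985]
blue [0.581  0.2247 0.0897]
desk [0.3505 0.0638 0.001 ]
upright [ 0.5074 -0.2396  0.0862]
grey [ 0.5099 -0.0367  0.0527]
orange [0.5532 0.3059 0.0827]
blue [0.5773 0.2163 0.0815]
```

View pics/topc.png

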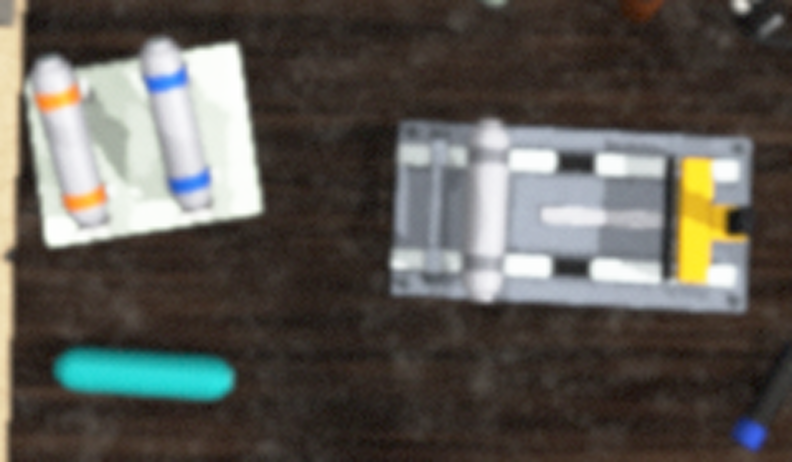

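View pics/scenec.png

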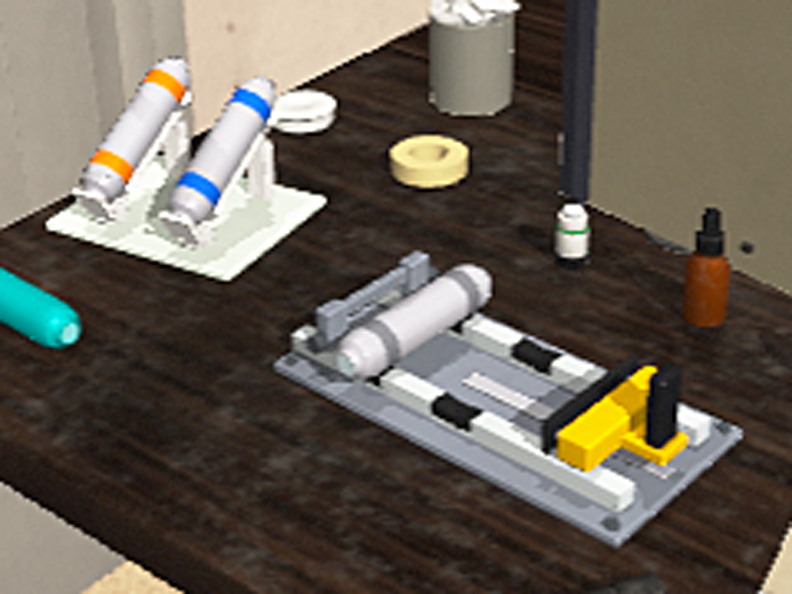

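```bash
cat > cyl.py <<'E'
from h import *
from scipy.optimize import least_squares
def fitcyl(P,c0,d0,R=.018):
    c0=np.array(c0,float); d0=np.array(d0,float)/np.linalg.norm(d0)
    e1=np.cross(d0,[0,0,1.]); e1/=np.linalg.norm(e1); e2=np.cross(d0,e1)
    def f(p):
        d=d0+p[2]*e1+p[3]*e2; d/=np.linalg.norm(d)
        q=P-(c0+p[0]*e1+p[1]*e2); r=np.linalg.norm(q-np.outer(q@d,d),axis=1)-R
        return r
    s=least_squares(f,np.zeros(4),loss="soft_l1",f_scale=.002)
    p=s.x; d=d0+p[2]*e1+p[3]*e2; d/=np.linalg.norm(d); c=c0+p[0]*e1+p[1]*e2
    # distance along
    t=(P-c)@d
    return c,d,np.sqrt(np.mean(s.fun**2)),t,s.fun
def fitcell(X,c0,d0,R=.018,half=.055):
    c=np.array(c0,float);d=np.array(d0,float)/np.linalg.norm(d0)
    for it in range(4):
        Q=X.reshape(-1,3);Q=Q[np.isfinite(Q[:,0])]
        q=Q-c;t=q@d;r=np.linalg.norm(q-np.outer(t,d),axis=1)
        m=(abs(t)<half)&(abs(r-R)<(.012,.008,.006,.005)[it])&(Q[:,2]>c[2]+t*d[2]-.006)
        c1,d,rms,_,_=fitcyl(Q[m],c,d,R)
        c=c1
        # extent along axis
        q=Q-c;t=q@d;r=np.linalg.norm(q-np.outer(t,d),axis=1)
        e=t[(r<.021)&(abs(t)<.09)&(Q[:,2]>c[2]+t*d[2]+.004)]
        lo,hi=np.percentile(e,[.5,99.5]); c=c+d*(lo+hi)/2
    return c,d,rms,m.sum(),hi-lo
E
python3 - <<'E'
from cyl import *
s28=np.sin(np.radians(28));c28=np.cos(np.radians(28))
for n in("top","scene"):
    d=load(n+"0.npz");X=world(d)
    ok=(X[...,0]>.35)&(X[...,0]<.75)&(abs(X[...,2])<.004)
    print(n,"desk z",np.nanmedian(X[...,2][ok]))
    for nm,c,a in(("orange",(.565,.31,.075),(c28*.99,.1,s28)),("blue",(.58,.22,.075),(c28*.99,.1,s28)),("grey",(.512,-.03,.039),(1,-.02,0))):
        c,a,r,m,L=fitcell(X,c,a)
        print(n,nm,c.round(4),a.round(3),"rms",r.round(4),m,"len",round(L,3),"yaw",np.arctan2(a[1],a[0]).round(4),"pitch",np.degrees(np.arcsin(a[2])).round(1))
E
```

```text
top desk z -0.000301102731756423
top orange [0.5649 0.3179 0.0734] [0.872 0.157 0.464] rms 0.0016 533 len 0.154 yaw 0.1787 pitch 27.6
top blue [0.5812 0.2307 0.0733] [0.876 0.145 0.461] rms 0.0016 515 len 0.154 yaw 0.1638 pitch 27.4
top grey [ 0.5193 -0.0255  0.0388] [ 0.999 -0.037  0.005] rms 0.0017 517 len 0.147 yaw -0.0372 pitch 0.3
scene desk z 0.0022870282161892687
scene orange [0.5621 0.3202 0.0762] [0.868 0.16  0.47 ] rms 0.002 433 len 0.153 yaw 0.1819 pitch 28.1
scene blue [0.5778 0.2319 0.0762] [0.868 0.156 0.472] rms 0.0019 464 len 0.153 yaw 0.1778 pitch 28.2
scene grey [ 0.5168 -0.0237  0.0418] [ 0.999 -0.037  0.002] rms 0.0014 511 len 0.148 yaw -0.0371 pitch 0.1
```

```bash
python3 - <<'E'
from h import *
for n,dz in(("top",-.0003),("scene",.0023)):
    d=load(n+"0.npz");X=world(d);X[...,2]-=dz
    im=d["image"].astype(int)
    z=X[...,2];x=X[...,0];y=X[...,1]
    # white rails
    m=(abs(z-.022)<.006)&(x>.42)&(x<.61)&(y>-.25)&(y<.05)&(im.min(-1)>170)
    for side in(0,1):
        mm=m&((x>.515)==side)
        P=np.c_[x[mm],y[mm]]
        k=np.polyfit(P[:,1],P[:,0],1); print(n,"rail",side,mm.sum(),"x at y=-.1",np.polyval(k,-.1).round(4),"slope",k[0].round(4))
    # black patches (seat) on rails
    m=(abs(z-.020)<.008)&(x>.44)&(x<.59)&(y>-.15)&(y<-.06)&(im.max(-1)<70)&((abs(x-.562)<.015)|(abs(x-.470)<.015))
    for side in(0,1):
        mm=m&((x>.515)==side); print(n,"patch",mm.sum(),x[mm].mean().round(4),y[mm].mean().round(4),y[mm].min().round(4),y[mm].max().round(4))
    # yellow
    hsv=cv2.cvtColor(d["image"],cv2.COLOR_RGB2HSV)
    m=(hsv[...,0]>18)&(hsv[...,0]<32)&(hsv[...,1]>180)&(y>-.27)&(y<-.15)&(x>.42)&(x<.61)
    print("yellow",x[m].min(),x[m].max(),y[m].min(),y[m].max(),np.percentile(z[m],95))
    m=(z>.07)&(z<.095)&(x>.45)&(x<.57)&(y>-.28)&(y<-.2)
    print("upright top",m.sum(),np.c_[x[m],y[m],z[m]].mean(0).round(4),x[m].min(),x[m].max(),y[m].min(),y[m].max())
    m=(z>.044)&(z<.053)&(x>.44)&(x<.59)&(y>-.23)&(y<-.15)&(im.max(-1)<90)
    k=np.percentile(y[m],[2,50,98]) if m.sum() else 0; print("pad top",m.sum(),k)
    m=(z>.046)&(z<.062)&(x>.44)&(x<.59)&(y>-.0)&(y<.06)
    print("stop",m.sum(),x[m].mean(),y[m].mean(),np.percentile(y[m],[5,95]))
E
```

```text
top rail 0 305 x at y=-.1 0.4728 slope 0.0411
top rail 1 311 x at y=-.1 0.5629 slope 0.039
top patch 34 0.4736 -0.1012 -0.1138 -0.0904
top patch 34 0.563 -0.1042 -0.1154 -0.0926
yellow 0.46518194649376476 0.5621657280887892 -0.23418291791292267 -0.18943119014443488 0.04912663854287884
upright top 52 [ 0.5129 -0.2349  0.0835] 0.5026476888939978 0.5243382541387555 -0.24231201674288497 -0.22881334664153713
pad top 81 [-0.18414754 -0.17918726 -0.17600494]
stop 149 0.5217017867628359 0.01703747359385931 [0.01034635 0.02219612]
scene rail 0 392 x at y=-.1 0.4695 slope 0.0354
scene rail 1 210 x at y=-.1 0.5609 slope 0.0257
scene patch 90 0.4695 -0.0984 -0.1154 -0.0818
scene patch 79 0.5584 -0.1024 -0.1192 -0.0853
yellow 0.459692969343048 0.5646135554334619 -0.24787491844522289 -0.18069957642367654 0.04752707132857378
upright top 96 [ 0.5082 -0.2377  0.0805] 0.4985755014036768 0.5224966047678944 -0.24359203092216364 -0.2288565271599766
pad top 121 [-0.18512185 -0.18149132 -0.1761919 ]
stop 181 0.516663760642936 0.015771768184453108 [0.00903132 0.02288089]
```

```bash
cat > plan.py <<'E'
from h import *
from scipy.spatial.transform import Rotation as Ro
def cur():
    s=manip.get_state(); q=s["ee_rot"]; return np.array(s["position"]),Ro.from_quat([q[1],q[2],q[3],q[0]]),s
def tgtR(yaw,pitch=0):
    """tool y across a cell of given yaw, tool z down tilted by pitch so cell with pitch is square"""
    y=np.array([-np.sin(yaw),np.cos(yaw),0]); a=np.array([np.cos(yaw)*np.cos(pitch),np.sin(yaw)*np.cos(pitch),np.sin(pitch)])
    x=-a; z=np.cross(x,y); return Ro.from_matrix(np.c_[x,y,z])
def rows(p1,R1,n):
    p0,R0,s=cur(); rv=(R0.inv()*R1).as_rotvec()
    print("total mm",np.linalg.norm(p1-p0)*1e3,"deg",np.degrees(np.linalg.norm(rv)),"min rows",np.linalg.norm(p1-p0)/.0417,np.degrees(np.linalg.norm(rv))/7.16)
    pp=p0
    for i in range(n):
        Ra=R0*Ro.from_rotvec(rv*i/n); pn=p0+(p1-p0)*(i+1)/n
        print(np.r_[Ra.inv().apply(pn-pp),rv/n].round(4).tolist()); pp=pn
def err(p1,R1):
    p0,R0,s=cur(); print("shift",R0.inv().apply(p1-p0).round(4),"rv",(R0.inv()*R1).as_rotvec().round(4)); 
    print("clk",s["clock"],"p",p0.round(4),"F",s["contact_force"].round(2),"w",round(s["width"],4),"q",s["qpos"].round(2))
P28=np.radians(28)
blue=np.array([.5795,.2313,.0748]);orange=np.array([.5635,.319,.0748]);sy=.176
seat=np.array([.516,-.101,.038]);ry=-.037
E
python3 - <<'E'
from plan import *
R=tgtR(sy,P28); z=R.as_matrix()[:,2]; print(z)
rows(blue-z*.07,R,12)
E
```

```text
[ 0.46221914  0.08220108 -0.88294759]
total mm 437.22479827775766 deg 44.39039130914821 min rows 10.48500715294383 6.199775322506732
[-0.0336, -0.0117, 0.0078, -0.0125, -0.0395, -0.0495]
[-0.0326, -0.0135, 0.009, -0.0125, -0.0395, -0.0495]
[-0.0315, -0.0152, 0.0101, -0.0125, -0.0395, -0.0495]
[-0.0303, -0.0169, 0.0111, -0.0125, -0.0395, -0.0495]
[-0.029, -0.0185, 0.0121, -0.0125, -0.0395, -0.0495]
[-0.0275, -0.02, 0.0129, -0.0125, -0.0395, -0.0495]
[-0.026, -0.0215, 0.0137, -0.0125, -0.0395, -0.0495]
[-0.0243, -0.0229, 0.0144, -0.0125, -0.0395, -0.0495]
[-0.0226, -0.0243, 0.0151, -0.0125, -0.0395, -0.0495]
[-0.0207, -0.0256, 0.0156, -0.0125, -0.0395, -0.0495]
[-0.0188, -0.0267, 0.0161, -0.0125, -0.0395, -0.0495]
[-0.0168, -0.0278, 0.0164, -0.0125, -0.0395, -0.0495]
```

apply_moves:
  moves: [0.062,-0.034,-0.012,0.003,-0.012,-0.04,-0.05,0.062,-0.033,-0.013,0.003,-0.012,-0.04,-0.05,0.062,-0.032,-0.015,0.004,-0.012,-0.04,-0.05,0.062,-0.03,-0.017,0.004,-0.012,-0.04,-0.05,0.062,-0.029,-0.018,0.005,-0.012,-0.04,-0.05,0.062,-0.028,-0.02,0.005,-0.012,-0.04,-0.05,0.062,-0.026,-0.021,0.006,-0.012,-0.04,-0.05,0.062,-0.024,-0.023,0.006,-0.012,-0.04,-0.05]
  newtons: 50

```text
clock: 0.77
position: [0.443, 0.3247, 0.2189]
ee_rot: [0.168, -0.002, 0.986, 0.011]
contact_force: [-0.8, -1.1, -0.3]
width: 0.062
```

```bash
python3 - <<'E'
from plan import *
R=tgtR(sy,P28); z=R.as_matrix()[:,2]
rows(blue-z*.06,R,8);err(blue-z*.06,R)
E
```

```text
total mm 172.56264233982319 deg 12.96671655878001 min rows 4.138192861866264 1.8109939327905042
[-0.0091, -0.0126, 0.015, -0.006, -0.0186, -0.0204]
[-0.0085, -0.0129, 0.015, -0.006, -0.0186, -0.0204]
[-0.008, -0.0132, 0.0151, -0.006, -0.0186, -0.0204]
[-0.0074, -0.0134, 0.0152, -0.006, -0.0186, -0.0204]
[-0.0069, -0.0136, 0.0152, -0.006, -0.0186, -0.0204]
[-0.0063, -0.0139, 0.0153, -0.006, -0.0186, -0.0204]
[-0.0057, -0.0141, 0.0153, -0.006, -0.0186, -0.0204]
[-0.0051, -0.0143, 0.0153, -0.006, -0.0186, -0.0204]
shift [-0.0725 -0.1011  0.1196] rv [-0.0476 -0.1491 -0.1634]
clk 0.7667 p [0.443  0.3247 0.2189] F [-0.82 -1.08 -0.25] w 0.062 q [ 0.62  0.11  1.8  -0.22  0.94 -0.85]
```

apply_moves:
  moves: [0.062,-0.012,-0.018,0.014,-0.008,-0.025,-0.027,0.062,-0.011,-0.018,0.016,-0.008,-0.025,-0.027,0.062,-0.01,-0.018,0.018,-0.008,-0.025,-0.027,0.062,-0.01,-0.018,0.02,-0.008,-0.025,-0.027,0.062,-0.009,-0.018,0.022,-0.008,-0.025,-0.027,0.062,-0.008,-0.018,0.022,-0.008,-0.025,-0.027,0.062,0,0,0,0,0,0,0.062,0,0,0,0,0,0]

```text
clock: 1.43
position: [0.5556, 0.2146, 0.1341]
ee_rot: [0.245, -0.086, 0.966, 0.02]
contact_force: [0.6, -1.0, 0.3]
width: 0.062
```

```bash
python3 - <<'E'
from plan import *
R=tgtR(sy,P28); z=R.as_matrix()[:,2]
err(blue+z*.014,R)
E
```

```text
shift [0.005  0.0125 0.0788] rv [-0.0024  0.0077  0.0026]
clk 1.4333 p [0.5556 0.2146 0.1341] F [ 0.63 -0.96  0.34] w 0.062 q [ 0.29  0.19  2.02 -0.13  0.44 -1.36]
```

apply_moves:
  moves: [0.062,0.003,0.007,0,-0.002,0.007,0.002,0.062,0.002,0.006,0.003,0,0,0,0.062,0,0,0.014,0,0,0,0.062,0,0,0.015,0,0,0,0.062,0,0,0.015,0,0,0,0.062,0,0,0.012,0,0,0,0.062,0,0,0.006,0,0,0,0.062,0,0,0,0,0,0]

```text
clock: 2.1
position: [0.578, 0.2422, 0.078]
ee_rot: [0.244, -0.088, 0.966, 0.024]
contact_force: [-0.1, 0.5, -0.3]
width: 0.062
```

```bash
python3 - <<'E'
from plan import *
R=tgtR(sy,P28); z=R.as_matrix()[:,2]
err(blue+z*.014,R)
s=grab("scene");crop(s,(200,130,330,230),6,"g1")
E
```

```text
shift [ 0.002  -0.0111  0.0166] rv [0.0059 0.006  0.0037]
clk 2.1 p [0.578  0.2422 0.078 ] F [-0.12  0.45 -0.32] w 0.062 q [ 0.32  0.31  2.03 -0.21  0.31 -1.25]
```

View pics/g1.png

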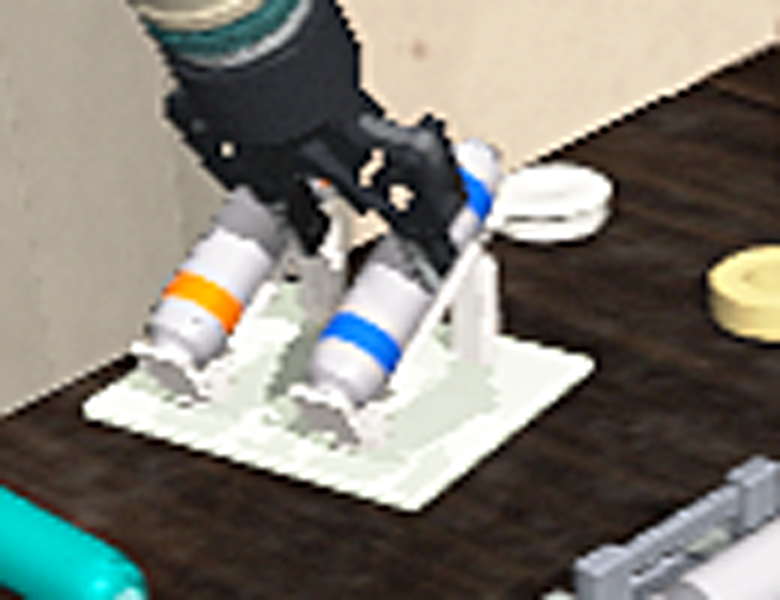

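apply_moves:
  moves: [0.062,0.001,-0.004,0,0,0.004,0.002,0.062,0.001,-0.003,0,0,0,0,0.062,0,-0.002,0.002,0,0,0,0.062,0,0,0.003,0,0,0,0.062,0,0,0.003,0,0,0,0.062,0,0,0.002,0,0,0,0.062,0,0,0,0,0,0,0.062,0,0,0,0,0,0]

```text
clock: 2.82
position: [0.5832, 0.2333, 0.0712]
ee_rot: [0.244, -0.086, 0.966, 0.025]
contact_force: [-0.5, -0.1, 0.4]
width: 0.062
```

```bash
python3 - <<'E'
from plan import *
R=tgtR(sy,P28); z=R.as_matrix()[:,2]
err(blue+z*.014,R)
E
```

```text
shift [ 0.0019 -0.0013  0.0089] rv [0.0064 0.0066 0.0005]
clk 2.8167 p [0.5832 0.2333 0.0712] F [-0.51 -0.07  0.43] w 0.062 q [ 0.3   0.32  2.04 -0.18  0.29 -1.29]
```

apply_moves:
  moves: [0.062,0.001,-0.001,0.003,0.003,0.003,0,0.062,0,0,0.003,0,0,0,0.062,0,0,0.003,0,0,0,0.062,0,0,0,0,0,0,0.03,0,0,0,0,0,0,0.03,0,0,0,0,0,0,0.03,0,0,0,0,0,0,0.03,0,0,0,0,0,0]
  newtons: 50

```text
clock: 3.48
position: [0.587, 0.2322, 0.0618]
ee_rot: [0.242, -0.086, 0.966, 0.022]
contact_force: [-0.4, 2.5, -2.6]
width: 0.0345
```

```bash
python3 - <<'E'
from plan import *
R=tgtR(sy,P28); z=R.as_matrix()[:,2]
err(blue+z*.014,R)
s=grab("scene");crop(s,(200,130,330,230),6,"g2")
E
```

```text
shift [ 0.0006  0.0004 -0.001 ] rv [0.0021 0.0023 0.0011]
clk 3.4833 p [0.587  0.2322 0.0618] F [-0.39  2.47 -2.62] w 0.0345 q [ 0.3   0.34  2.04 -0.2   0.28 -1.27]
```

View pics/g2.png

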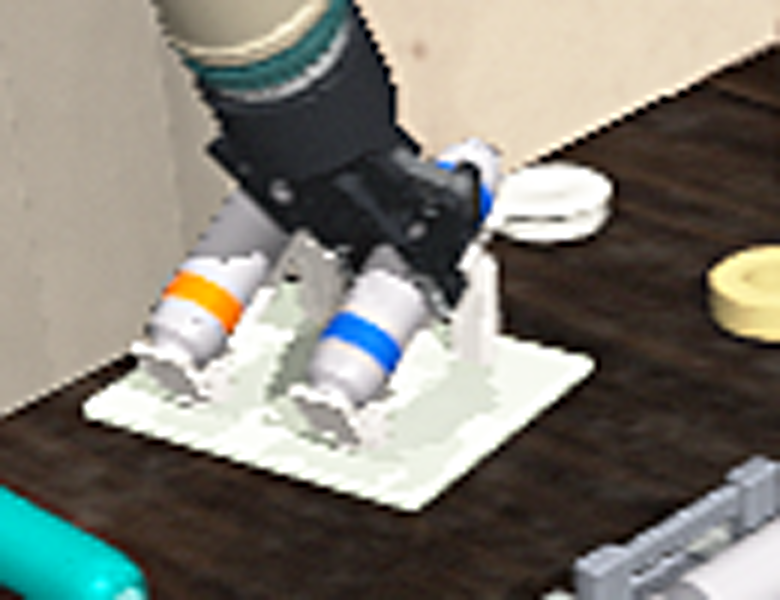

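The fingers straddle the blue cell mid-length (about 420,250 in the crop), and the width of 34.5 mm fits a grasp on it. I'll lift it square off the slope.

apply_moves:
  moves: [0.03,0,0,-0.005,0,0,0,0.03,0,0,-0.012,0,0,0,0.03,0,0,-0.018,0,0,0,0.03,0,0,-0.02,0,0,0,0.03,0,0,-0.02,0,0,0,0.03,0,0,-0.015,0,0,0,0.03,0,0,-0.008,0,0,0,0.03,0,0,0,0,0,0]

```text
clock: 4.2
position: [0.53, 0.2216, 0.1475]
ee_rot: [0.232, -0.086, 0.969, 0.021]
contact_force: [1.1, -0.2, -3.0]
width: 0.0345
```

```bash
python3 - <<'E'
from plan import *
s=grab("scene","l1")
R=tgtR(ry,0)
p=seat+[0,0,.1]
rows(p,R,12);err(p,R)
E
```

```text
total mm 323.01572257938983 deg 29.52412403160383 min rows 7.746180397587286 4.123481010000535
[0.0056, -0.0263, -0.002, 0.0042, 0.039, 0.0175]
[0.0052, -0.0264, -0.0017, 0.0042, 0.039, 0.0175]
[0.0048, -0.0265, -0.0014, 0.0042, 0.039, 0.0175]
[0.0044, -0.0265, -0.0011, 0.0042, 0.039, 0.0175]
[0.0039, -0.0266, -0.0008, 0.0042, 0.039, 0.0175]
[0.0035, -0.0267, -0.0006, 0.0042, 0.039, 0.0175]
[0.0031, -0.0267, -0.0003, 0.0042, 0.039, 0.0175]
[0.0026, -0.0268, -0.0001, 0.0042, 0.039, 0.0175]
[0.0021, -0.0268, 0.0001, 0.0042, 0.039, 0.0175]
[0.0016, -0.0269, 0.0003, 0.0042, 0.039, 0.0175]
[0.0012, -0.0269, 0.0005, 0.0042, 0.039, 0.0175]
[0.0007, -0.0269, 0.0006, 0.0042, 0.039, 0.0175]
shift [ 0.067  -0.3151 -0.0243] rv [0.0507 0.4676 0.2105]
clk 4.25 p [0.53   0.2216 0.1468] F [-0.37 -0.19 -3.58] w 0.0343 q [ 0.31  0.15  2.02 -0.13  0.51 -1.34]
```

View pics/l1.png

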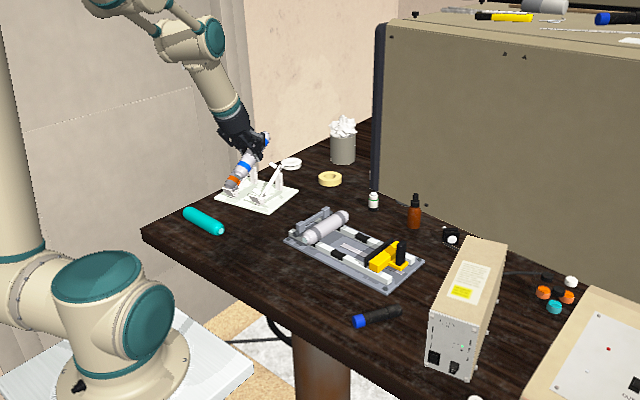

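apply_moves:
  moves: [0.03,0.004,-0.02,-0.006,0.003,0.04,0.017,0.03,0.006,-0.028,-0.004,0.003,0.04,0.017,0.03,0.006,-0.03,-0.002,0.003,0.04,0.017,0.03,0.006,-0.03,-0.001,0.003,0.04,0.017,0.03,0.005,-0.03,-0.001,0.003,0.04,0.017,0.03,0.005,-0.03,-0.001,0.003,0.04,0.017,0.03,0.004,-0.028,0,0.003,0.04,0.017,0.03,0.003,-0.025,0,0.003,0.04,0.017]

```text
clock: 4.92
position: [0.508, -0.0074, 0.1376]
ee_rot: [0.061, -0.023, 0.998, 0.012]
contact_force: [0.2, -0.1, -4.9]
width: 0.0345
```

```bash
python3 - <<'E'
from plan import *
R=tgtR(ry,0)
p=seat+[0,0,.085]
err(p,R)
E
```

```text
shift [-0.002  -0.0942  0.013 ] rv [0.0261 0.1219 0.083 ]
clk 4.9167 p [ 0.508  -0.0074  0.1376] F [ 0.16 -0.06 -4.88] w 0.0345 q [-0.19  0.19  1.88  0.06  0.95 -1.84]
```

apply_moves:
  moves: [0.03,-0.001,-0.024,0,0.006,0.03,0.02,0.03,-0.001,-0.02,0,0.006,0.03,0.02,0.03,0,-0.016,0,0.006,0.03,0.02,0.03,0,-0.012,0,0.004,0.02,0.015,0.03,0,-0.008,0,0,0,0,0.03,0,-0.004,0,0,0,0,0.03,0,0,0,0,0,0,0.03,0,0,0,0,0,0]

```text
clock: 5.58
position: [0.5123, -0.1021, 0.1291]
ee_rot: [0.0, 0.02, 1.0, 0.001]
contact_force: [-0.1, 0.3, -3.1]
width: 0.0343
```

```bash
python3 - <<'E'
from plan import *
R=tgtR(ry,0)
p=seat+[0,0,.0]
err(p,R)
s=grab("scene","a1")
t=grab("top","a1t")
from cyl import *
for n,d,dz in(("t",t,-.0003),("s",s,.0023)):
    X=world(d);X[...,2]-=dz
    crop(d,(250,150,450,300) if n=="t" else (260,150,460,300),4,"a1"+n)
    p=cur()[0]
    try: print(n,[np.round(v,4) for v in fitcell(X,[p[0],p[1],p[2]+.014],[1,-.037,0])])
    except Exception as e: print(e)
E
```

```text
shift [-0.0037  0.001   0.0911] rv [ 0.0029  0.0001 -0.0027]
clk 5.5833 p [ 0.5123 -0.1021  0.1291] F [-0.14  0.26 -3.1 ] w 0.0343 q [-0.33  0.28  1.77  0.    1.09 -1.86]
t [array([ 0.4632, -0.1008,  0.1425]), array([ 0.993 , -0.0142,  0.1174]), np.float64(0.0016), np.int64(203), np.float64(0.0431)]
s [array([ 0.4834, -0.0997,  0.1434]), array([ 0.9976, -0.0494,  0.0482]), np.float64(0.002), np.int64(461), np.float64(0.0921)]
```

View pics/a1s.png

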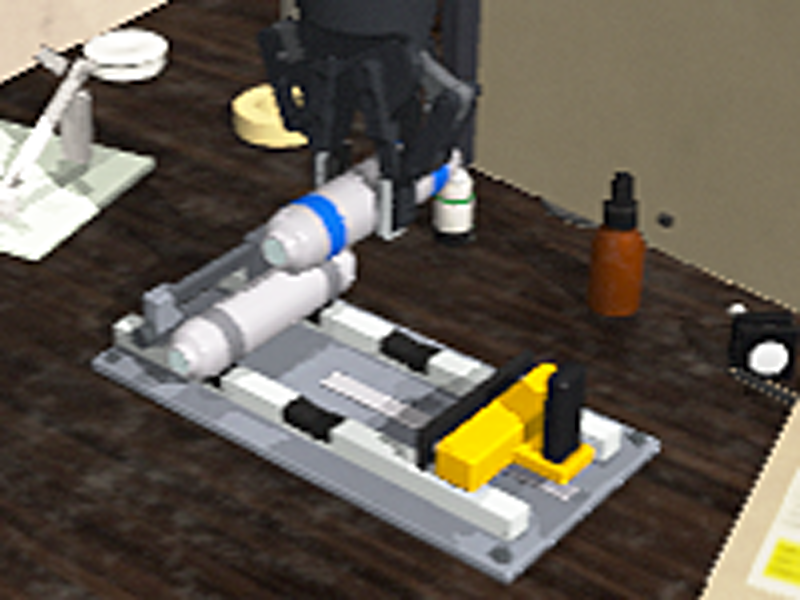

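apply_moves:
  moves: [0.03,-0.001,0,0.008,0,0,0,0.03,-0.001,0,0.014,0,0,0,0.03,-0.001,0,0.016,0,0,0,0.03,0,0,0.016,0,0,0,0.03,0,0,0.014,0,0,0,0.03,0,0,0.01,0,0,0,0.03,0,0,0.004,0,0,0,0.03,0,0,0,0,0,0]

```text
clock: 6.35
position: [0.5155, -0.0958, 0.0443]
ee_rot: [0.003, 0.016, 1.0, 0.002]
contact_force: [-0.0, -0.6, -3.1]
width: 0.0346
```

```bash
python3 - <<'E'
from plan import *
R=tgtR(ry,0)
err(seat+[0,0,-.014],R)
E
```

```text
shift [-0.0006 -0.0053  0.0202] rv [0.0034 0.0061 0.0052]
clk 6.35 p [ 0.5155 -0.0958  0.0443] F [-0.01 -0.6  -3.14] w 0.0346 q [-0.32  0.37  1.88  0.01  0.88 -1.86]
```

apply_moves:
  moves: [0.03,0,-0.002,0.003,0.003,0.005,0.005,0.03,0,-0.001,0.004,0,0,0,0.03,0,0,0.003,0,0,0,0.03,0,0,0.003,0,0,0,0.03,0,0,0.002,0,0,0,0.03,0,0,0.001,0,0,0,0.03,0,0,0,0,0,0,0.03,0,0,0,0,0,0]

```text
clock: 7.02
position: [0.5175, -0.099, 0.029]
ee_rot: [0.003, 0.018, 1.0, -0.001]
contact_force: [0.4, 0.2, -2.9]
width: 0.0344
```

```bash
python3 - <<'E'
from plan import *
R=tgtR(ry,0)
err(seat+[0,0,-.014],R)
s=grab("scene");crop(s,(260,170,420,290),5,"b1")
E
```

```text
shift [ 0.0014 -0.0021  0.005 ] rv [-0.0012  0.0059  0.0008]
clk 7.0167 p [ 0.5175 -0.099   0.029 ] F [ 0.41  0.19 -2.92] w 0.0344 q [-0.32  0.4   1.9   0.    0.84 -1.86]
```

View pics/b1.png

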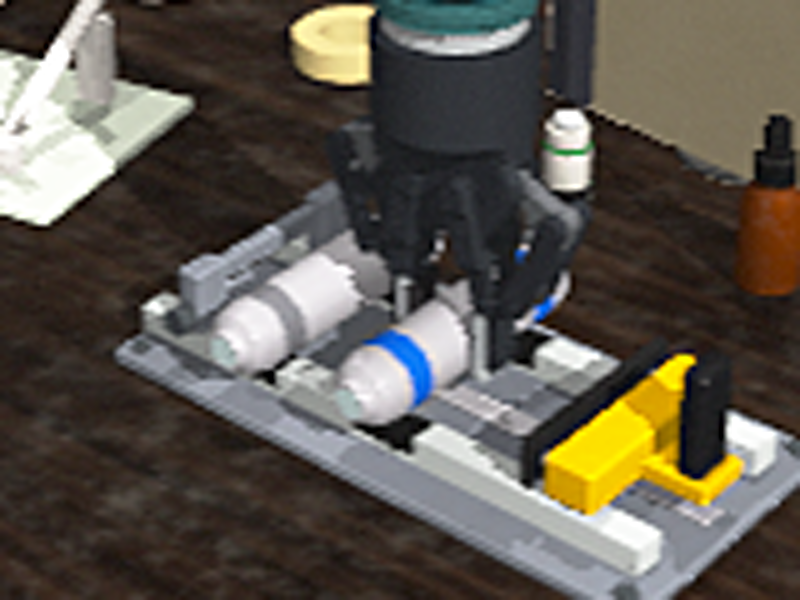

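apply_moves:
  moves: [0.03,0,-0.001,0.001,0,0.003,0,0.03,0,0,0.001,0,0,0,0.03,0,0,0.001,0,0,0,0.03,0,0,0.001,0,0,0,0.03,0,0,0.001,0,0,0,0.03,0,0,0.001,0,0,0,0.03,0,0,0,0,0,0,0.03,0,0,0,0,0,0]

```text
clock: 7.73
position: [0.5181, -0.1004, 0.0236]
ee_rot: [0.002, 0.018, 1.0, -0.001]
contact_force: [-0.2, 0.5, -2.4]
width: 0.0344
```

```bash
python3 - <<'E'
from plan import *
R=tgtR(ry,0)
err(seat+[0,0,-.014],R)
E
```

```text
shift [ 0.0021 -0.0007 -0.0004] rv [-0.0018  0.0043  0.0006]
clk 7.7333 p [ 0.5181 -0.1004  0.0236] F [-0.23  0.51 -2.45] w 0.0344 q [-0.32  0.41  1.9  -0.    0.83 -1.86]
```

apply_moves:
  moves: [0.03,0,0,0.0007,0,0.002,0,0.03,0,0,0.0007,0,0,0,0.03,0,0,0.0007,0,0,0,0.03,0,0,0,0,0,0,0.03,0,0,0,0,0,0,0.03,0,0,0,0,0,0,0.03,0,0,0,0,0,0,0.03,0,0,0,0,0,0]

```text
clock: 8.4
position: [0.5183, -0.1004, 0.0235]
ee_rot: [0.002, 0.018, 1.0, -0.001]
contact_force: [-1.0, 0.0, 0.6]
width: 0.0344
```

```bash
python3 - <<'E'
from plan import *
R=tgtR(ry,0)
err(seat+[0,0,-.014],R)
E
```

```text
shift [ 0.0023 -0.0006 -0.0005] rv [-0.0022  0.0031  0.0007]
clk 8.4 p [ 0.5183 -0.1004  0.0235] F [-1.    0.03  0.61] w 0.0344 q [-0.32  0.41  1.9  -0.    0.83 -1.86]
```

apply_moves:
  moves: [0.04,0,0,0,0,0,0,0.044,0,0,0,0,0,0,0.05,0,0,0,0,0,0,0.054,0,0,0,0,0,0,0.054,0,0,-0.003,0,0,0,0.054,0,0,-0.008,0,0,0,0.054,0,0,-0.015,0,0,0,0.054,0,0,-0.02,0,0,0]

```text
clock: 9.07
position: [0.5169, -0.1, 0.0686]
ee_rot: [-0.001, 0.018, 1.0, -0.0]
contact_force: [-0.5, 0.2, 0.1]
width: 0.0541
```

```bash
python3 - <<'E'
from cyl import *
from plan import *
s=grab("scene");crop(s,(260,170,420,290),5,"b2")
for n,d,dz in(("s",s,.0023),):
    X=world(d);X[...,2]-=dz
    print([np.round(v,4) for v in fitcell(X,[.518,-.1,.038],[1,-.037,0])])
print(cur()[0],cur()[2]["contact_force"])
E
```

```text
[array([ 0.5173, -0.0998,  0.038 ]), array([ 9.992e-01, -4.080e-02,  1.000e-04]), np.float64(0.0013), np.int64(468), np.float64(0.1471)]
[ 0.51980304 -0.10080051  0.07288549] [ 1.3228566  -0.77902642  2.20524979]
```

View pics/b2.png

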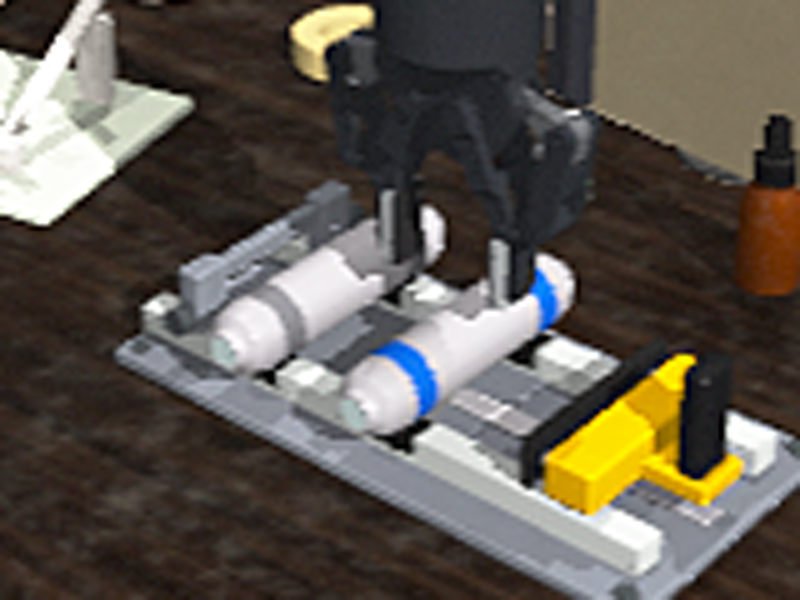

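Blue lies in the seat: the fit gives axis z 0.038, y -0.0998 and the right yaw. Next I'll go behind the chock's upright with the fingers closed.

apply_moves:
  moves: [0.054,0,0,-0.02,0,0,0,0.054,0,0,-0.025,0,0,0,0.03,0.001,-0.015,-0.015,0,0,0,0,0.001,-0.028,-0.004,0,0,0,0,0.002,-0.033,0,0,0,0,0,0.002,-0.033,0,0,0,0,0,0.002,-0.03,0,0,0,0,0,0.001,-0.018,0,0,0,0]

```text
clock: 9.78
position: [0.5077, -0.2596, 0.1496]
ee_rot: [0.01, 0.014, 1.0, -0.004]
contact_force: [-1.0, 0.1, 0.3]
width: 0.0
```

```bash
python3 - <<'E'
from plan import *
R=tgtR(ry,0)
err(np.array([.510,-.275,.050]),R)
E
```

```text
shift [-0.0008 -0.0146  0.0997] rv [-0.0073  0.0194  0.0097]
clk 9.7833 p [ 0.5077 -0.2596  0.1496] F [-1.03  0.06  0.31] w 0.0 q [-0.6   0.32  1.66  0.    1.15 -2.14]
```

apply_moves:
  moves: [0,0,-0.006,0,-0.006,0.012,0.008,0,0,-0.003,0,0,0.004,0,0,0,0,0,0,0,0,0,0,0,0.012,0,0,0,0,0,0,0.016,0,0,0,0,0,0,0.012,0,0,0,0,0,0,0.006,0,0,0,0,0,0,0,0,0,0]

```text
clock: 10.45
position: [0.5092, -0.267, 0.1048]
ee_rot: [0.003, 0.019, 1.0, -0.0]
contact_force: [-0.6, -0.7, 0.6]
width: 0.0
```

```bash
python3 - <<'E'
from plan import *
R=tgtR(ry,0)
err(np.array([.510,-.275,.050]),R)
s=grab("scene");crop(s,(330,170,490,290),5,"c1")
E
```

```text
shift [-0.0008 -0.008   0.0548] rv [-0.0004  0.0057 -0.0001]
clk 10.45 p [ 0.5092 -0.267   0.1048] F [-0.63 -0.72  0.64] w 0.0 q [-0.61  0.37  1.7   0.    1.07 -2.14]
```

View pics/c1.png

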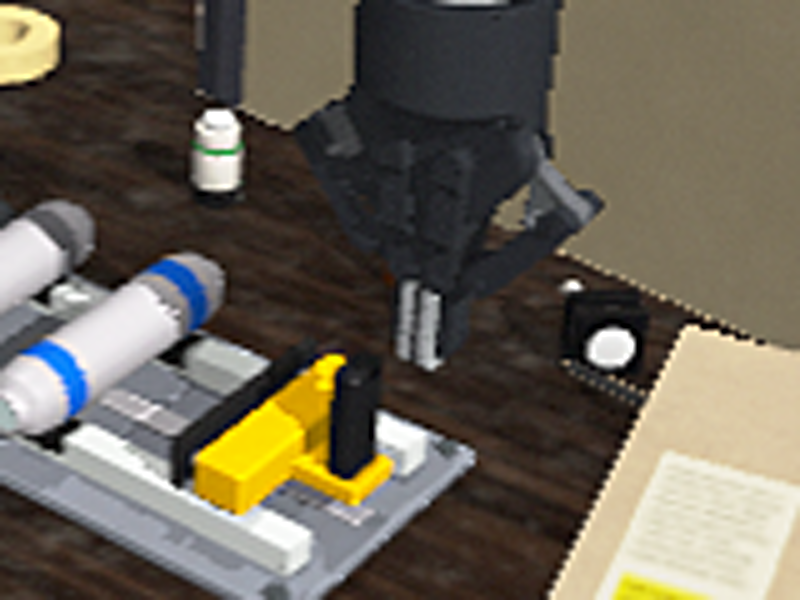

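apply_moves:
  moves: [0,0,-0.005,0,0,0.004,0,0,0,-0.003,0.004,0,0,0,0,0,0,0.008,0,0,0,0,0,0,0.01,0,0,0,0,0,0,0.01,0,0,0,0,0,0,0.007,0,0,0,0,0,0,0.003,0,0,0,0,0,0,0,0,0,0]

```text
clock: 11.17
position: [0.5108, -0.2755, 0.0613]
ee_rot: [0.003, 0.018, 1.0, -0.001]
contact_force: [0.1, -0.2, 0.4]
width: -0.0001
```

```bash
python3 - <<'E'
from plan import *
R=tgtR(ry,0)
err(np.array([.510,-.275,.060]),R)
s=grab("scene");crop(s,(330,170,490,290),5,"c2")
E
```

```text
shift [0.0008 0.0005 0.0012] rv [-0.0023  0.0051  0.0012]
clk 11.1667 p [ 0.5108 -0.2755  0.0613] F [ 0.1  -0.22  0.42] w -0.0001 q [-0.62  0.42  1.74  0.    0.97 -2.15]
```

View pics/c2.png

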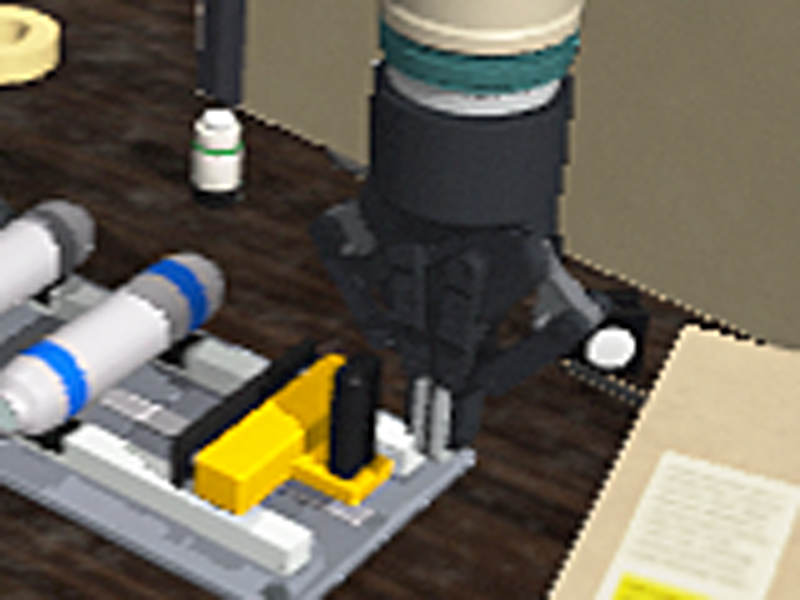

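apply_moves:
  moves: [0,0,0.003,0,0,0,0,0,0,0.004,0,0,0,0,0,0,0.004,0,0,0,0,0,0,0.004,0,0,0,0,0,0,0.004,0,0,0,0,0,0,0.004,0,0,0,0,0,0,0.004,0,0,0,0,0,0,0.003,0,0,0,0]

```text
clock: 11.88
position: [0.5126, -0.2525, 0.0628]
ee_rot: [0.004, 0.014, 1.0, -0.011]
contact_force: [-2.2, -9.1, -4.0]
width: 0.0005
```

```bash
cat > pr.py <<'E'
from plan import *
def go():
    p,R,s=cur(); y=p[1]
    err(np.array([.520+.037*y,y,.060]),tgtR(ry,0))
if __name__=="__main__": go()
E
python3 pr.py
```

```text
shift [0.002  0.     0.0027] rv [-0.0224  0.0081  0.0082]
clk 11.8833 p [ 0.5126 -0.2525  0.0628] F [-2.16 -9.06 -3.98] w 0.0005 q [-0.57  0.41  1.77 -0.02  0.95 -2.1 ]
```

apply_moves:
  moves: [0,0.001,0.005,0.001,-0.006,0.002,0.002,0,0,0.006,0.001,-0.006,0,0,0,0,0.006,0,-0.005,0,0,0,0,0.006,0,0,0,0,0,0,0.006,0,0,0,0,0,0,0.006,0,0,0,0,0,0,0.006,0,0,0,0,0,0,0.005,0,0,0,0]

```text
clock: 12.55
position: [0.5136, -0.2353, 0.0635]
ee_rot: [0.006, 0.006, 0.999, -0.033]
contact_force: [-2.8, -10.6, -2.9]
width: 0.0
```

```bash
python3 pr.py
```

```text
shift [0.0024 0.0002 0.0035] rv [-0.0658  0.0123  0.0257]
clk 12.55 p [ 0.5136 -0.2353  0.0635] F [ -2.81 -10.59  -2.95] w 0.0 q [-0.52  0.39  1.8  -0.07  0.91 -2.04]
```

apply_moves:
  moves: [0,0.002,0.008,0.002,-0.03,0.006,0.012,0,0.001,0.008,0.001,-0.03,0.004,0.01,0,0,0.008,0.001,-0.03,0.002,0.008,0,0,0.008,0,-0.03,0,0.005,0,0,0.008,0,-0.025,0,0.004,0,0,0.008,0,-0.02,0,0.004,0,0,0.008,0,-0.02,0,0.004,0,0,0.008,0,-0.02,0,0.004]

```text
clock: 13.22
position: [0.5146, -0.2013, 0.062]
ee_rot: [0.005, 0.021, 0.999, 0.04]
contact_force: [-1.0, -11.1, -7.6]
width: 0.0002
```

```bash
python3 pr.py
```

```text
shift [ 0.002  -0.0002  0.002 ] rv [ 0.0806  0.0087 -0.0047]
clk 13.2167 p [ 0.5146 -0.2013  0.062 ] F [ -1.   -11.07  -7.61] w 0.0002 q [-0.55  0.4   1.78  0.09  0.99 -2.13]
```

apply_moves:
  moves: [0,0.001,0.006,0.001,0.03,0.004,-0.002,0,0.001,0.006,0.001,0.025,0.002,0,0,0,0.006,0,0.01,0,0,0,0,0.007,0,-0.005,0,0,0,0,0.007,0,-0.008,0,0,0,0,0.007,0,-0.01,0,0,0,0,0.007,0,-0.01,0,0,0,0,0.006,0,-0.01,0,0]

```text
clock: 13.88
position: [0.5159, -0.1799, 0.0629]
ee_rot: [0.005, 0.009, 1.0, -0.004]
contact_force: [-1.1, -11.3, -4.7]
width: -0.0003
```

```bash
python3 pr.py; python3 -c "
from h import *
s=grab('scene');crop(s,(270,170,430,290),5,'c3')"
```

```text
shift [ 0.0026 -0.      0.0029] rv [-0.007   0.0103  0.0183]
clk 13.8833 p [ 0.5159 -0.1799  0.0629] F [ -1.06 -11.33  -4.73] w -0.0003 q [-0.46  0.38  1.82 -0.    0.93 -2.01]
```

View pics/c3.png

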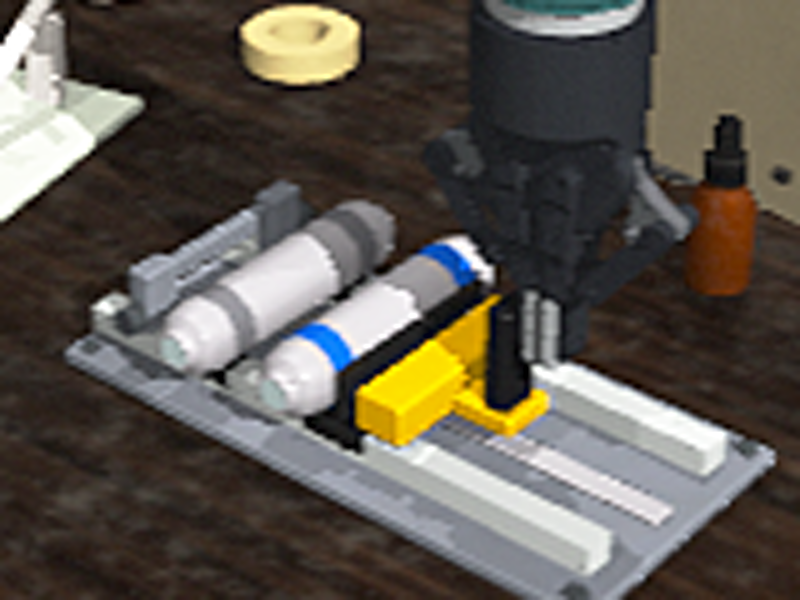

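apply_moves:
  moves: [0,0.002,0.006,0.002,-0.01,0.006,0.008,0,0.002,0.007,0.001,-0.01,0.004,0.006,0,0.001,0.007,0,-0.012,0,0.004,0,0,0.007,0,-0.012,0,0,0,0,0.007,0,-0.012,0,0,0,0,0.007,0,-0.012,0,0,0,0,0.007,0,-0.012,0,0,0,0,0.006,0,-0.012,0,0]

```text
clock: 14.6
position: [0.5169, -0.1547, 0.0624]
ee_rot: [0.007, 0.008, 1.0, 0.013]
contact_force: [-1.9, -12.7, -6.1]
width: 0.0
```

```bash
python3 pr.py
```

```text
shift [ 0.0027 -0.0001  0.0023] rv [0.026  0.0135 0.0206]
clk 14.6 p [ 0.5169 -0.1547  0.0624] F [ -1.9  -12.72  -6.14] w 0.0 q [-0.44  0.37  1.83  0.04  0.94 -2.02]
```

apply_moves:
  moves: [0,0.001,0.006,0.001,0.008,0.006,0.008,0,0.001,0.006,0,0,0.004,0.004,0,0,0.006,0,-0.005,0,0,0,0,0.006,0,-0.008,0,0,0,0,0.005,0,-0.008,0,0,0,0,0.005,0,-0.008,0,0,0,0,0.005,0,-0.008,0,0,0,0,0.004,0,-0.008,0,0]

```text
clock: 15.27
position: [0.5175, -0.1412, 0.0629]
ee_rot: [0.005, 0.003, 1.0, 0.001]
contact_force: [-1.8, -10.4, -4.4]
width: -0.0001
```

```bash
python3 pr.py; python3 -c "
from h import *
s=grab('scene');crop(s,(270,170,430,290),5,'c4')"
```

```text
shift [ 0.0027 -0.      0.0028] rv [0.0021 0.0098 0.0303]
clk 15.2667 p [ 0.5175 -0.1412  0.0629] F [ -1.76 -10.43  -4.39] w -0.0001 q [-0.4   0.36  1.84  0.01  0.93 -1.97]
```

View pics/c4.png

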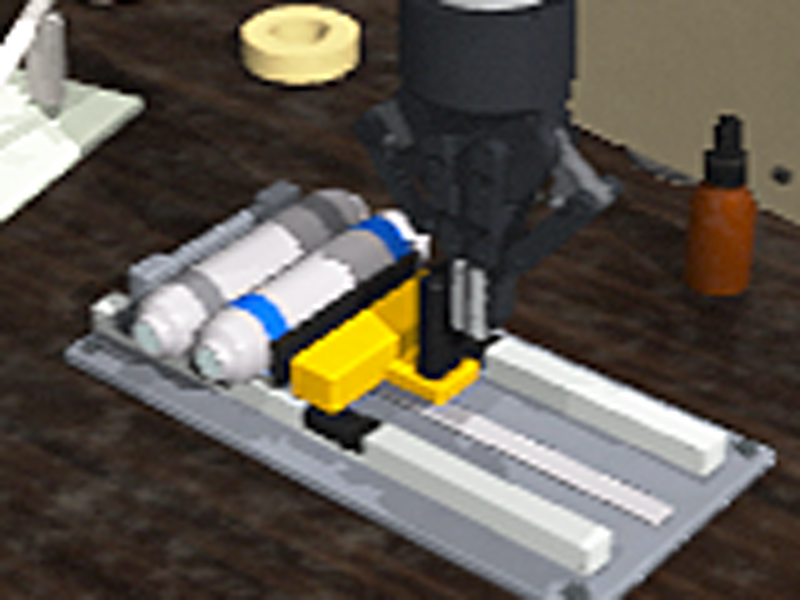

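apply_moves:
  moves: [0,0.001,0.0055,0.001,-0.004,0.005,0.012,0,0,0.0055,0,-0.008,0.003,0.008,0,0,0.0055,0,-0.008,0,0.004,0,0,0.0055,0,-0.008,0,0.002,0,0,0.0055,0,-0.008,0,0,0,0,0.0055,0,-0.008,0,0,0,0,0.0055,0,-0.008,0,0,0,0,0.0055,0,-0.008,0,0]

```text
clock: 15.98
position: [0.5176, -0.1382, 0.0632]
ee_rot: [0.002, 0.001, 1.0, -0.01]
contact_force: [-2.3, -16.2, -4.0]
width: 0.0
```

```bash
python3 pr.py
```

```text
shift [0.0027 0.0001 0.0032] rv [-0.0195  0.0053  0.0353]
clk 15.9833 p [ 0.5176 -0.1382  0.0632] F [ -2.3 -16.2  -4. ] w 0.0 q [-0.38  0.36  1.84 -0.02  0.93 -1.94]
```

apply_moves:
  moves: [0,0,0.006,0,-0.008,0,0.004,0,0,0.006,0,-0.008,0,0.002,0,0,0.006,0,-0.008,0,0,0,0,0.006,0,-0.008,0,0,0,0,0.006,0,-0.008,0,0,0,0,0.006,0,-0.008,0,0,0,0,0.006,0,-0.008,0,0,0,0,0.006,0,-0.008,0,0]

```text
clock: 16.65
position: [0.518, -0.1384, 0.0636]
ee_rot: [0.003, -0.014, 1.0, -0.024]
contact_force: [-1.9, -18.9, -4.8]
width: 0.0003
```

```bash
python3 pr.py
```

```text
shift [0.0032 0.0003 0.0036] rv [-0.0479  0.0072  0.0646]
clk 16.65 p [ 0.518  -0.1384  0.0636] F [ -1.89 -18.91  -4.75] w 0.0003 q [-0.36  0.36  1.85 -0.05  0.91 -1.93]
```

apply_moves:
  moves: [0,0,-0.004,0,0,0,0,0,0,-0.006,0,-0.02,0.004,0.02,0,0,-0.008,0,-0.02,0,0.02,0,0,-0.008,-0.005,0,0,0.01,0,0,-0.004,-0.012,0,0,0,0,0,0,-0.02,0,0,0,0,0,0,-0.025,0,0,0,0.04,0,0,-0.025,0,0,0]

```text
clock: 17.32
position: [0.5145, -0.1687, 0.1511]
ee_rot: [-0.004, 0.015, 1.0, 0.001]
contact_force: [0.3, 0.3, 0.3]
width: 0.0107
```

```bash
python3 - <<'E'
from cyl import *
from plan import *
s=grab("scene");crop(s,(270,170,430,290),5,"d1")
t=grab("top");crop(t,(270,160,430,250),5,"d1t")
for n,d,dz in(("s",s,.0023),("t",t,-.0003)):
    X=world(d);X[...,2]-=dz
    for nm,y in(("blue",-.044),("grey",-.008)):
      print(n,nm,[np.round(v,4) for v in fitcell(X,[.518,y,.04],[1,-.037,0])])
print(cur()[0],cur()[2]["contact_force"],cur()[2]["clock"])
E
```

```text
s blue [array([ 0.5175, -0.043 ,  0.0407]), array([ 0.9997, -0.0254,  0.0044]), np.float64(0.0021), np.int64(492), np.float64(0.1434)]
s grey [array([ 0.5148, -0.0042,  0.0418]), array([ 0.9994, -0.0352,  0.0048]), np.float64(0.0022), np.int64(470), np.float64(0.1414)]
t blue [array([ 0.5223, -0.0447,  0.0402]), array([ 0.9994, -0.0344, -0.0023]), np.float64(0.0019), np.int64(605), np.float64(0.1464)]
t grey [array([ 0.5213, -0.0089,  0.0401]), array([ 9.992e-01, -4.040e-02,  1.000e-04]), np.float64(0.0017), np.int64(565), np.float64(0.1467)]
[ 0.5178602  -0.17010929  0.15484003] [ 1.40176188 -0.08903502 -0.12904771] 17.4167
```

View pics/d1.png

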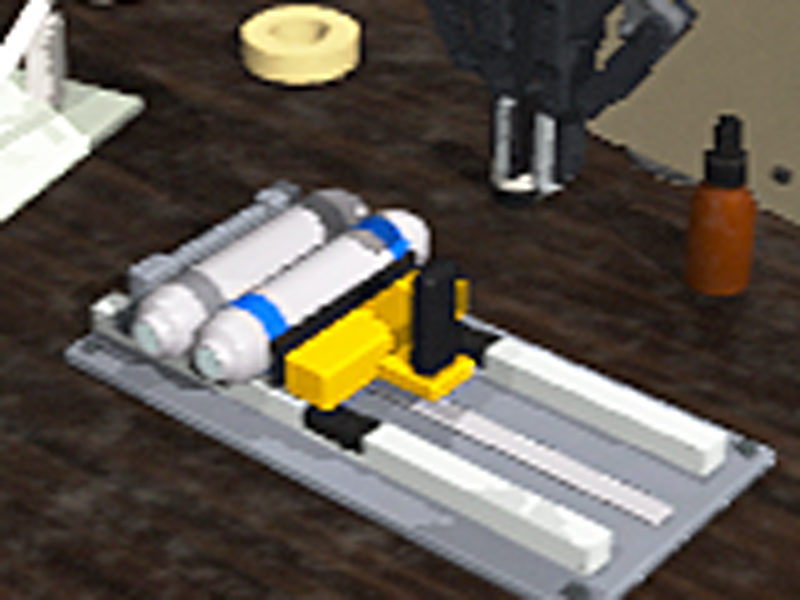

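View pics/d1t.png

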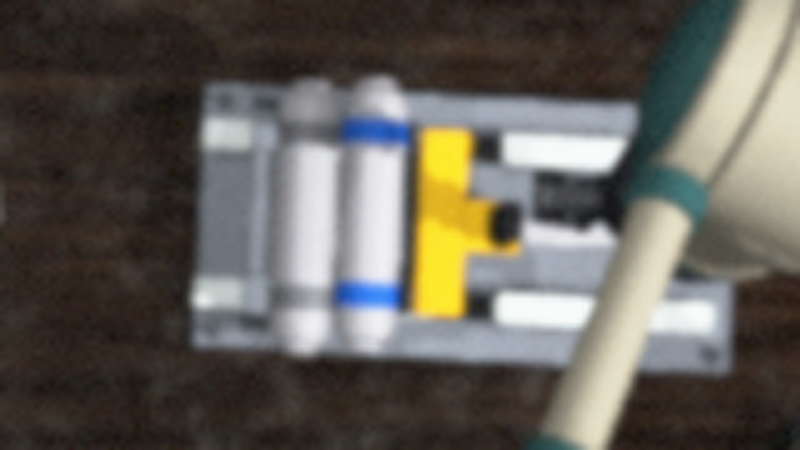

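```bash
python3 - <<'E'
from plan import *
R=tgtR(sy,P28); z=R.as_matrix()[:,2]
p=orange-z*.09
rows(p,R,15);err(p,R)
E
```

```text
total mm 481.72848035521173 deg 30.244510431870896 min rows 11.55224173513697 4.224093635736159
[0.0007, 0.0321, -0.0, -0.0035, -0.0323, -0.0134]
[0.0003, 0.0321, 0.0001, -0.0035, -0.0323, -0.0134]
[-0.0002, 0.0321, 0.0002, -0.0035, -0.0323, -0.0134]
[-0.0006, 0.0321, 0.0003, -0.0035, -0.0323, -0.0134]
[-0.001, 0.0321, 0.0004, -0.0035, -0.0323, -0.0134]
[-0.0014, 0.0321, 0.0006, -0.0035, -0.0323, -0.0134]
[-0.0018, 0.0321, 0.0008, -0.0035, -0.0323, -0.0134]
[-0.0022, 0.032, 0.0009, -0.0035, -0.0323, -0.0134]
[-0.0026, 0.032, 0.0011, -0.0035, -0.0323, -0.0134]
[-0.003, 0.0319, 0.0013, -0.0035, -0.0323, -0.0134]
[-0.0034, 0.0319, 0.0015, -0.0035, -0.0323, -0.0134]
[-0.0038, 0.0318, 0.0018, -0.0035, -0.0323, -0.0134]
[-0.0041, 0.0318, 0.002, -0.0035, -0.0323, -0.0134]
[-0.0045, 0.0317, 0.0023, -0.0035, -0.0323, -0.0134]
[-0.0048, 0.0316, 0.0025, -0.0035, -0.0323, -0.0134]
shift [ 1.040e-02  4.816e-01 -4.000e-04] rv [-0.0525 -0.4852 -0.2012]
clk 17.4167 p [ 0.5179 -0.1701  0.1548] F [ 1.4  -0.09 -0.13] w 0.0258 q [-0.44  0.28  1.69 -0.    1.16 -1.98]
```

apply_moves:
  moves: [0.06,0.001,0.02,-0.01,-0.003,-0.03,-0.013,0.06,0.001,0.032,-0.005,-0.003,-0.03,-0.013,0.06,0,0.034,-0.003,-0.003,-0.03,-0.013,0.06,0,0.034,-0.002,-0.003,-0.03,-0.013,0.06,-0.001,0.034,0,-0.003,-0.03,-0.013,0.06,-0.001,0.034,0,-0.003,-0.03,-0.013,0.06,-0.001,0.034,0,-0.003,-0.03,-0.013,0.06,-0.002,0.034,0,-0.003,-0.03,-0.013]

```text
clock: 18.08
position: [0.5182, 0.0892, 0.178]
ee_rot: [0.128, -0.031, 0.991, 0.01]
contact_force: [0.3, 0.2, -0.6]
width: 0.0601
```

```bash
python3 - <<'E'
from plan import *
R=tgtR(sy,P28); z=R.as_matrix()[:,2]
p=orange-z*.08
rows(p,R,7);err(p,R)
E
```

```text
total mm 225.6883542465471 deg 14.707237474946828 min rows 5.412190749317676 2.054083446221624
[-0.0019, 0.0317, 0.0057, -0.0043, -0.033, -0.0154]
[-0.0022, 0.0316, 0.0059, -0.0043, -0.033, -0.0154]
[-0.0025, 0.0316, 0.0061, -0.0043, -0.033, -0.0154]
[-0.0027, 0.0315, 0.0063, -0.0043, -0.033, -0.0154]
[-0.003, 0.0314, 0.0065, -0.0043, -0.033, -0.0154]
[-0.0033, 0.0314, 0.0068, -0.0043, -0.033, -0.0154]
[-0.0035, 0.0313, 0.007, -0.0043, -0.033, -0.0154]
shift [-0.0131  0.2218  0.0397] rv [-0.0301 -0.2309 -0.1081]
clk 18.0833 p [0.5182 0.0892 0.178 ] F [ 0.31  0.23 -0.57] w 0.0601 q [ 0.02  0.11  1.89  0.03  0.88 -1.63]
```

apply_moves:
  moves: [0.06,-0.001,0.034,0.003,-0.004,-0.033,-0.015,0.06,-0.002,0.034,0.005,-0.004,-0.033,-0.015,0.06,-0.002,0.034,0.005,-0.004,-0.033,-0.015,0.06,-0.002,0.032,0.006,-0.004,-0.033,-0.015,0.06,-0.003,0.028,0.006,-0.004,-0.033,-0.015,0.06,-0.003,0.022,0.006,-0.004,-0.033,-0.015,0.06,-0.002,0.014,0.005,-0.004,-0.02,-0.01,0.06,0,0.006,0,0,0,0]

```text
clock: 18.75
position: [0.5158, 0.3113, 0.1493]
ee_rot: [0.238, -0.085, 0.967, 0.025]
contact_force: [-1.3, -0.1, -1.0]
width: 0.0599
```

```bash
python3 - <<'E'
from plan import *
R=tgtR(sy,P28); z=R.as_matrix()[:,2]
err(orange+z*.012,R)
E
```

```text
shift [-0.0082 -0.0015  0.1004] rv [ 0.0076 -0.0055 -0.003 ]
clk 18.75 p [0.5158 0.3113 0.1493] F [-1.33 -0.06 -0.97] w 0.0599 q [ 0.52  0.2   1.96 -0.29  0.55 -1.01]
```

apply_moves:
  moves: [0.06,-0.002,-0.002,0,0.004,-0.003,-0.002,0.06,-0.002,0,0.005,0,0,0,0.06,-0.002,0,0.008,0,0,0,0.06,0,0,0.01,0,0,0,0.06,0,0,0.012,0,0,0,0.06,0,0,0.012,0,0,0,0.06,0,0,0.006,0,0,0,0.06,0,0,0,0,0,0]

```text
clock: 19.42
position: [0.5502, 0.3101, 0.1014]
ee_rot: [0.238, -0.082, 0.968, 0.022]
contact_force: [-0.2, 0.1, -0.2]
width: 0.06
```

```bash
python3 - <<'E'
from plan import *
R=tgtR(sy,P28); z=R.as_matrix()[:,2]
err(orange+z*.012,R)
E
```

```text
shift [-0.0006  0.0065  0.0423] rv [-0.0008 -0.0053 -0.0075]
clk 19.4167 p [0.5502 0.3101 0.1014] F [-0.2   0.1  -0.18] w 0.06 q [ 0.49  0.3   1.97 -0.34  0.44 -0.98]
```

apply_moves:
  moves: [0.06,0,0.003,0.002,0,-0.003,-0.005,0.06,0,0.001,0.006,0,0,0,0.06,0,0,0.008,0,0,0,0.06,0,0,0.008,0,0,0,0.06,0,0,0.006,0,0,0,0.06,0,0,0.003,0,0,0,0.06,0,0,0,0,0,0,0.06,0,0,0,0,0,0]

```text
clock: 20.08
position: [0.5673, 0.3161, 0.0692]
ee_rot: [0.24, -0.083, 0.967, 0.021]
contact_force: [-1.4, -0.4, -0.2]
width: 0.0597
```

```bash
python3 - <<'E'
from plan import *
R=tgtR(sy,P28); z=R.as_matrix()[:,2]
err(orange+z*.012,R)
E
```

```text
shift [0.0002 0.0035 0.0056] rv [-0.0018 -0.0019 -0.0042]
clk 20.0833 p [0.5673 0.3161 0.0692] F [-1.37 -0.44 -0.17] w 0.0597 q [ 0.48  0.36  1.97 -0.4   0.37 -0.92]
```

apply_moves:
  moves: [0.06,0,0.002,0.002,0,0,-0.003,0.06,0,0.001,0.003,0,0,0,0.06,0,0,0.001,0,0,0,0.06,0,0,0,0,0,0,0.03,0,0,0,0,0,0,0.03,0,0,0,0,0,0,0.03,0,0,0,0,0,0,0.03,0,0,0,0,0,0]
  newtons: 50

```text
clock: 20.75
position: [0.5696, 0.3205, 0.0647]
ee_rot: [0.241, -0.085, 0.967, 0.021]
contact_force: [1.1, -0.3, -2.3]
width: 0.0341
```

```bash
python3 - <<'E'
from plan import *
R=tgtR(sy,P28); z=R.as_matrix()[:,2]
err(orange+z*.012,R)
E
```

```text
shift [ 0.0008 -0.0004  0.0002] rv [-0.0009 -0.0001 -0.0005]
clk 20.75 p [0.5696 0.3205 0.0647] F [ 1.09 -0.34 -2.27] w 0.0341 q [ 0.49  0.37  1.97 -0.42  0.36 -0.9 ]
```

Gripped (34 mm opening). I'll lift it square.

apply_moves:
  moves: [0.03,0,0,-0.005,0,0,0,0.03,0,0,-0.012,0,0,0,0.03,0,0,-0.018,0,0,0,0.03,0,0,-0.022,0,0,0,0.03,0,0,-0.022,0,0,0,0.03,0,0,-0.02,0,0,0,0.03,0,0,-0.012,0,0,0,0.03,0,0,0,0,0,0]

```text
clock: 21.42
position: [0.5079, 0.3068, 0.1631]
ee_rot: [0.232, -0.084, 0.969, 0.018]
contact_force: [-0.7, 0.4, -3.9]
width: 0.0341
```

```bash
python3 - <<'E'
from plan import *
s=grab("scene","l2")
R=tgtR(ry,0)
# valley: between blue and grey
v=np.array([.5185,-.0255,.071]); p=v+[0,0,.10-.012]
rows(p,R,12);err(p,R)
E
```

```text
total mm 332.4015919275743 deg 29.38726198143994 min rows 7.97126119730394 4.104366198525131
[0.0037, -0.0274, -0.0014, 0.0037, 0.0389, 0.0172]
[0.0032, -0.0275, -0.0012, 0.0037, 0.0389, 0.0172]
[0.0028, -0.0275, -0.0009, 0.0037, 0.0389, 0.0172]
[0.0024, -0.0276, -0.0007, 0.0037, 0.0389, 0.0172]
[0.0019, -0.0276, -0.0006, 0.0037, 0.0389, 0.0172]
[0.0014, -0.0277, -0.0004, 0.0037, 0.0389, 0.0172]
[0.001, -0.0277, -0.0002, 0.0037, 0.0389, 0.0172]
[0.0005, -0.0277, -0.0001, 0.0037, 0.0389, 0.0172]
[0.0, -0.0277, 0.0, 0.0037, 0.0389, 0.0172]
[-0.0004, -0.0277, 0.0001, 0.0037, 0.0389, 0.0172]
[-0.0009, -0.0277, 0.0002, 0.0037, 0.0389, 0.0172]
[-0.0014, -0.0277, 0.0002, 0.0037, 0.0389, 0.0172]
shift [ 0.0438 -0.3291 -0.0167] rv [0.0438 0.4673 0.2068]
clk 21.4667 p [0.508  0.3067 0.1622] F [-0.41  0.34 -3.41] w 0.0343 q [ 0.52  0.18  1.94 -0.29  0.6  -1.02]
```

View pics/l2.png

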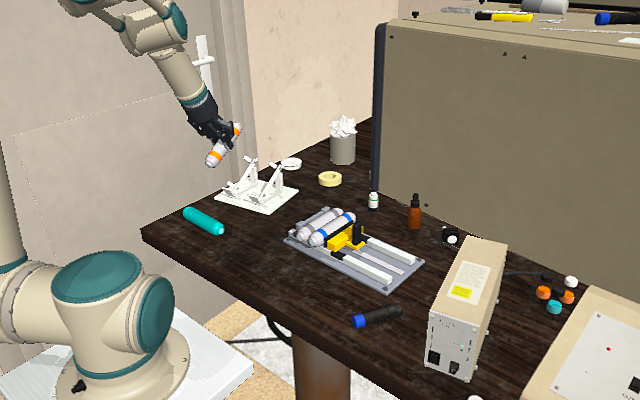

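apply_moves:
  moves: [0.03,0.003,-0.02,-0.004,0.004,0.038,0.017,0.03,0.004,-0.028,-0.003,0.004,0.039,0.017,0.03,0.003,-0.03,-0.002,0.004,0.039,0.017,0.03,0.003,-0.03,-0.001,0.004,0.039,0.017,0.03,0.002,-0.03,-0.001,0.004,0.039,0.017,0.03,0.002,-0.03,0,0.004,0.039,0.017,0.03,0.001,-0.028,0,0.004,0.039,0.017,0.03,0,-0.025,0,0.004,0.039,0.017]

```text
clock: 22.13
position: [0.5032, 0.0794, 0.1572]
ee_rot: [0.064, -0.02, 0.998, 0.005]
contact_force: [0.5, -0.5, -2.4]
width: 0.0343
```

```bash
cat >> plan.py <<'E'
val=np.array([.5185,-.0258,.071])
E
python3 - <<'E'
from plan import *
err(val+[0,0,.07],tgtR(ry,0))
E
```

```text
shift [-0.009  -0.1058  0.0168] rv [0.0117 0.1278 0.0771]
clk 22.1333 p [0.5032 0.0794 0.1572] F [ 0.48 -0.53 -2.35] w 0.0343 q [ 0.01  0.17  1.86  0.01  0.99 -1.6 ]
```

apply_moves:
  moves: [0.03,-0.002,-0.027,0,0.003,0.035,0.02,0.03,-0.003,-0.023,0,0.003,0.035,0.02,0.03,-0.003,-0.018,0,0.003,0.03,0.018,0.03,-0.001,-0.013,0,0.002,0.02,0.012,0.03,0,-0.008,0,0,0,0,0.03,0,-0.004,0,0,0,0,0.03,0,0,0,0,0,0,0.03,0,0,0,0,0,0]

```text
clock: 22.8
position: [0.5121, -0.0251, 0.1495]
ee_rot: [-0.004, 0.021, 1.0, -0.0]
contact_force: [0.2, -0.4, -1.8]
width: 0.0346
```

```bash
python3 - <<'E'
from plan import *
from cyl import *
err(val+[0,0,-.012],tgtR(ry,0))
s=grab("scene");crop(s,(250,130,450,280),4,"e1")
X=world(s);X[...,2]-=.0023
p=cur()[0];print([np.round(v,4) for v in fitcell(X,[p[0],p[1],p[2]+.012],[1,-.037,0])])
E
```

```text
shift [-0.0072 -0.0003  0.0905] rv [-0.0009 -0.0088 -0.0044]
clk 22.8 p [ 0.5121 -0.0251  0.1495] F [ 0.22 -0.37 -1.8 ] w 0.0346 q [-0.18  0.25  1.76 -0.    1.14 -1.71]
[array([ 0.5095, -0.024 ,  0.1611]), array([ 0.9992, -0.0402,  0.0026]), np.float64(0.0016), np.int64(365), np.float64(0.1446)]
```

View pics/e1.png

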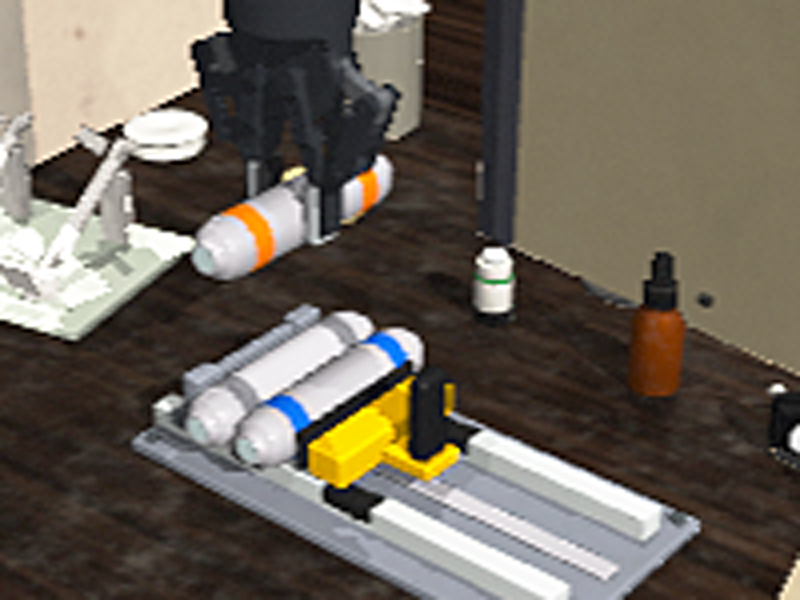

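apply_moves:
  moves: [0.03,-0.002,0,0.006,0,-0.005,-0.003,0.03,-0.002,0,0.01,0,-0.003,0,0.03,-0.001,0,0.012,0,0,0,0.03,-0.001,0,0.012,0,0,0,0.03,0,0,0.01,0,0,0,0.03,0,0,0.006,0,0,0,0.03,0,0,0.002,0,0,0,0.03,0,0,0,0,0,0]

```text
clock: 23.52
position: [0.5166, -0.018, 0.089]
ee_rot: [0.002, 0.014, 1.0, 0.001]
contact_force: [-0.3, -0.8, -3.0]
width: 0.0343
```

```bash
python3 - <<'E'
from plan import *
err(val+[0,0,-.012],tgtR(ry,0))
E
```

```text
shift [-0.0019 -0.0078  0.03  ] rv [0.0013 0.0044 0.0092]
clk 23.5167 p [ 0.5166 -0.018   0.089 ] F [-0.32 -0.79 -3.02] w 0.0343 q [-0.17  0.31  1.84  0.    0.98 -1.72]
```

apply_moves:
  moves: [0.03,-0.001,-0.003,0.003,0,0.004,0.008,0.03,-0.001,-0.002,0.004,0,0,0,0.03,0,-0.001,0.004,0,0,0,0.03,0,0,0.003,0,0,0,0.03,0,0,0.002,0,0,0,0.03,0,0,0,0,0,0,0.03,0,0,0,0,0,0,0.03,0,0,0,0,0,0]

```text
clock: 24.18
position: [0.5204, -0.0247, 0.0732]
ee_rot: [0.002, 0.018, 1.0, 0.0]
contact_force: [-0.5, -0.2, -2.7]
width: 0.0344
```

```bash
python3 - <<'E'
from plan import *
err(val+[0,0,-.012],tgtR(ry,0))
E
```

```text
shift [ 0.0019 -0.0012  0.0142] rv [0.0008 0.0045 0.0008]
clk 24.1833 p [ 0.5204 -0.0247  0.0732] F [-0.52 -0.17 -2.74] w 0.0344 q [-0.18  0.33  1.86  0.    0.95 -1.72]
```

apply_moves:
  moves: [0.03,0.001,-0.001,0.002,0,0.004,0,0.03,0,0,0.003,0,0,0,0.03,0,0,0.002,0,0,0,0.03,0,0,0.002,0,0,0,0.03,0,0,0.001,0,0,0,0.03,0,0,0,0,0,0,0.03,0,0,0,0,0,0,0.03,0,0,0,0,0,0]

```text
clock: 24.85
position: [0.5194, -0.0257, 0.0624]
ee_rot: [0.0, 0.018, 1.0, 0.0]
contact_force: [0.3, 0.7, -3.1]
width: 0.0342
```

```bash
python3 - <<'E'
from plan import *
from cyl import *
err(val+[0,0,-.012],tgtR(ry,0))
s=grab("scene");crop(s,(270,160,390,260),6,"e2")
X=world(s);X[...,2]-=.0023
p=cur()[0];print([np.round(v,4) for v in fitcell(X,[p[0],p[1],p[2]+.012],[1,-.037,0])])
E
```

```text
shift [ 0.0009 -0.0001  0.0034] rv [0.0008 0.0006 0.0009]
clk 24.85 p [ 0.5194 -0.0257  0.0624] F [ 0.27  0.69 -3.09] w 0.0342 q [-0.18  0.35  1.87  0.    0.92 -1.72]
[array([ 0.5173, -0.0244,  0.0738]), array([ 0.9993, -0.0349,  0.0112]), np.float64(0.0016), np.int64(341), np.float64(0.146)]
```

View pics/e2.png

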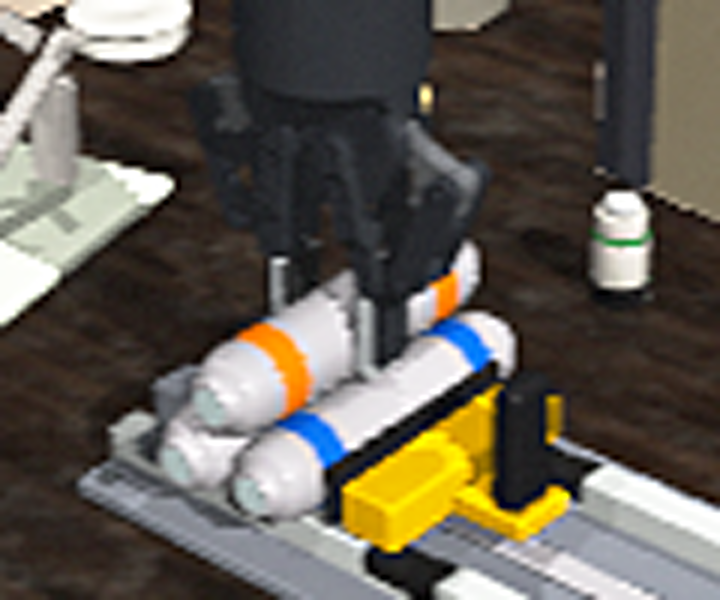

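Orange (crop 290,370) is just above the valley between blue and grey, about 3 mm to go. I'll do the last millimetres slowly.

apply_moves:
  moves: [0.03,0,0,0.001,0,0,0,0.03,0,0,0.001,0,0,0,0.03,0,0,0.0005,0,0,0,0.03,0,0,0,0,0,0,0.03,0,0,0,0,0,0,0.03,0,0,0,0,0,0,0.03,0,0,0,0,0,0,0.03,0,0,0,0,0,0]

```text
clock: 25.57
position: [0.52, -0.0259, 0.0605]
ee_rot: [0.001, 0.018, 1.0, 0.0]
contact_force: [-1.1, -0.2, -2.0]
width: 0.0344
```

```bash
python3 - <<'E'
from plan import *
err(val+[0,0,-.012],tgtR(ry,0))
E
```

```text
shift [0.0015 0.0001 0.0015] rv [0.0003 0.0023 0.0011]
clk 25.5667 p [ 0.52   -0.0259  0.0605] F [-1.09 -0.21 -2.03] w 0.0344 q [-0.18  0.35  1.87  0.    0.92 -1.72]
```

apply_moves:
  moves: [0.03,0,0,0.0008,0,0,0,0.03,0,0,0.0008,0,0,0,0.03,0,0,0.0006,0,0,0,0.03,0,0,0,0,0,0,0.03,0,0,0,0,0,0,0.03,0,0,0,0,0,0,0.03,0,0,0,0,0,0,0.03,0,0,0,0,0,0]

```text
clock: 26.23
position: [0.5202, -0.026, 0.0604]
ee_rot: [0.002, 0.018, 1.0, -0.0]
contact_force: [-0.9, -0.1, 0.7]
width: 0.0343
```

```bash
python3 - <<'E'
from plan import *
err(val+[0,0,-.012],tgtR(ry,0))
E
```

```text
shift [0.0017 0.0002 0.0014] rv [-0.0001  0.0033  0.0011]
clk 26.2333 p [ 0.5202 -0.026   0.0604] F [-0.91 -0.09  0.65] w 0.0343 q [-0.18  0.35  1.87  0.    0.92 -1.72]
```

apply_moves:
  moves: [0.038,0,0,0,0,0,0,0.041,0,0,0,0,0,0,0.045,0,0,0,0,0,0,0.05,0,0,-0.001,0,0,0,0.052,0,0,-0.003,0,0,0,0.052,0,0,-0.008,0,0,0,0.052,0,0,-0.015,0,0,0,0.052,0,0,-0.02,0,0,0]

```text
clock: 26.9
position: [0.5186, -0.0257, 0.1067]
ee_rot: [-0.001, 0.018, 1.0, 0.001]
contact_force: [0.8, -0.4, 0.4]
width: 0.052
```

apply_moves:
  moves: [0.052,0,0,-0.025,0,0,0,0.052,0,0,-0.025,0,0,0,0.052,0,0,-0.025,0,0,0,0.052,0.02,0,-0.02,0,0,0,0.052,0.03,0,-0.01,0,0,0,0.052,0.03,0,0,0,0,0,0.052,0.02,0,0,0,0,0,0.052,0,0,0,0,0,0]

```text
clock: 27.57
position: [0.4197, -0.0227, 0.2269]
ee_rot: [0.008, 0.018, 1.0, -0.001]
contact_force: [-0.4, 0.8, -1.0]
width: 0.0523
```

```bash
python3 - <<'E'
from plan import *
from cyl import *
s=grab("scene");crop(s,(270,160,390,260),6,"f1")
t=grab("top");crop(t,(270,160,430,250),5,"f1t")
for d,dz in((s,.0023),(t,-.0003)):
    X=world(d);X[...,2]-=dz
    for nm,c in(("orange",[.519,-.0255,.071]),("blue",[.519,-.044,.04]),("grey",[.519,-.008,.04])):
        print(nm,[np.round(v,4) for v in fitcell(X,c,[1,-.037,0])])
p,_,st=cur();print(p,st["contact_force"],st["clock"],st["qd"].round(2))
E
```

```text
orange [array([ 0.5163, -0.025 ,  0.0714]), array([ 0.9994, -0.0345,  0.0017]), np.float64(0.0013), np.int64(517), np.float64(0.1417)]
blue [array([ 0.5168, -0.0467,  0.0396]), array([ 0.9984, -0.0557, -0.0019]), np.float64(0.0022), np.int64(506), np.float64(0.1442)]Traceback (most recent call last):
  File "<stdin>", line 8, in <module>
  File "cyl.py", line 26, in fitcell
    lo,hi=np.percentile(e,[.5,99.5]); c=c+d*(lo+hi)/2
          ~~~~~~~~~~~~~^^^^^^^^^^^^^
    return _quantile_unchecked(
        a, q, axis, out, overwrite_input, method, keepdims, weights)
    return _ureduce(a,
                    func=_quantile_ureduce_func,
    ...<5 lines>...
                    overwrite_input=overwrite_input,
                    method=method)
    r = func(a, **kwargs)
    result = _quantile(arr,
                       quantiles=q,
    ...<2 lines>...
                       out=out,
                       weights=wgt)
    slices_having_nans = np.isnan(arr[-1, ...])
                                  ~~~^^^^^^^^^
IndexError: index -1 is out of bounds for axis 0 with size 0
```

View pics/f1.png

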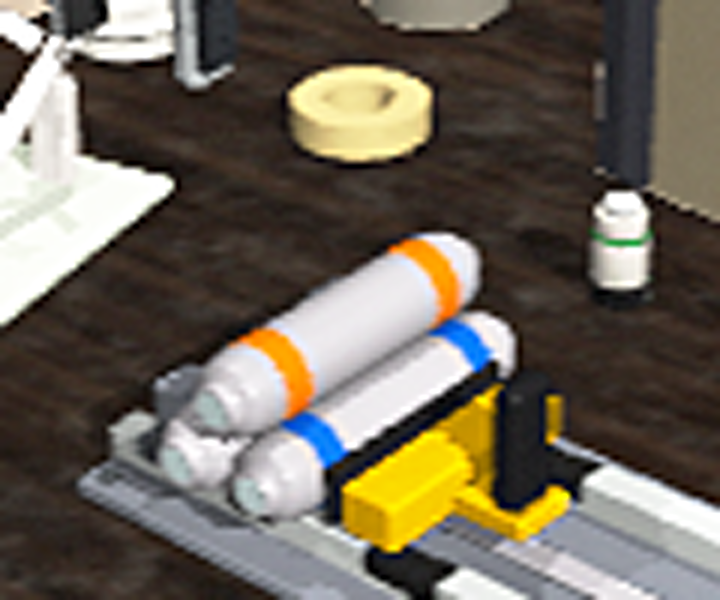

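View pics/f1t.png

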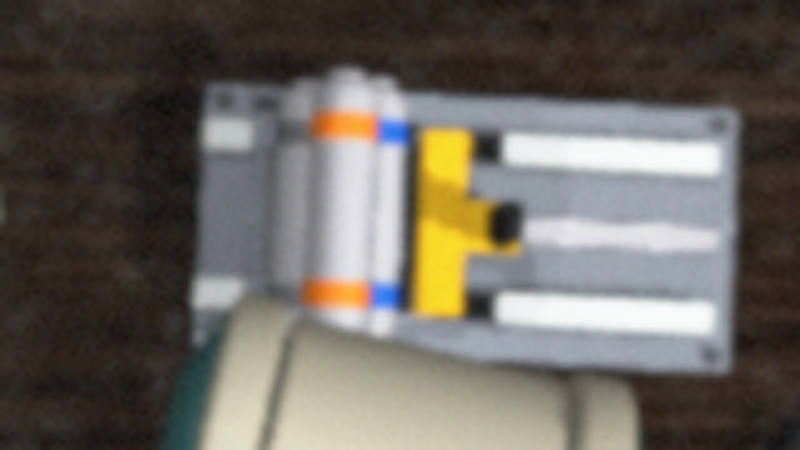

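```bash
python3 - <<'E'
from h import *
for n,dz,oy in(("top",-.0003,-.0265),("scene",.0023,-.025)):
    d0=load(n+"0.npz"); d1=grab(n)
    for d,b in((d0,-.2),(d1,-.085)):
        X=world(d);X[...,2]-=dz;x,y,z=X[...,0],X[...,1],X[...,2]
        m=(z>.07)&(z<.095)&(x>.48)&(x<.55)&(y<b)&(y>b-.08)
        print(n,m.sum(),np.c_[x[m],y[m],z[m]].mean(0).round(4),y[m].min().round(4),y[m].max().round(4))
p=manip.get_state();print(p["position"],p["contact_force"],p["clock"])
E
```

```text
top 52 [ 0.5129 -0.2349  0.0835] -0.2423 -0.2288
top 51 [ 0.5168 -0.1172  0.0844] -0.1246 -0.1107
scene 96 [ 0.5082 -0.2377  0.0805] -0.2436 -0.2289
scene 83 [ 0.512  -0.1192  0.0808] -0.1246 -0.1108
[ 0.42470938 -0.02346361  0.22622115] [ 0.62259067 -0.11200019 -0.85135241] 27.7667
```

```bash
python3 -c "
from rig import workorder
print(workorder.sign_off())"
```

```text
the job is handed in; nothing more can be done
None
```

I completed the sequence and handed the job in at about 27.8 s; sign-off gives no verdict.

**Steps done**
- **Blue cell:** I laid it in the open V seat and let go. The fit put its axis at a height of 38.0 mm, in line with the rack.
- **Chock:** I pushed it until the force rose from about 10–13 N while sliding to 18.9 N, then let go. The blue and grey cells are side by side against the stop.
- **Orange cell:** I nested it in the valley and let go, and the gripper is now clear of everything.

**Last checks**
- **Orange cell fit:** it sits 71.4 mm above the desk (nominal 71), level and parallel to the rails.
- **Chock pad force:** I could not measure it directly. The distance from upright to blue cell suggests the pad is compressed about 2 mm, or about 6–7 N. That agrees with the push force, but the image measurement is only good to about 1–2 mm.
- **Blue and grey fits:**
  - After the orange cell was placed, the blue fit was partly hidden. It gave a height of 39.6 mm and a turn of about 1° from the rack.
  - The grey fit failed because orange hid the cell. Before that, both cells fitted on the rails at 40–42 mm, while the rolled height should be about 40.
- **Camera disagreement:** the two cameras differed by up to about 5 mm on the grey cell's position and up to about 6 mm on the two cells' x positions.
- **Bystanders:** I never went near them, and the tape roll and the objective look unmoved in the last picture. I did not measure any of them.

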